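# Draw the two halves of a monitor riser together with the cam lock

## Robot

A 6-joint arm with a two-finger parallel gripper is mounted at the origin on the work surface. World frame = base frame: x ahead of the robot, y to its left, z up, the work surface at z = 0. Lengths are in m, angles in rad, forces in N, time in s.
With the tool pointing down it reaches from about 0.425 to 0.95 m from the base axis. Payload 3.5 kg.
Tool frame: the origin (TCP) lies midway between the tips of the shut fingers; the grasp point (between the pads) lies 19 mm behind it (manip.hold_point_z is the distance from the TCP to the grasp point, in m); z points along the fingers, y is the direction in which the jaws open and shut (so a half turn about z gives the same grasp; the last joint's range is limited). The gripper opens to 85 mm and grips with 20 to 120 N. Pads are 22 mm wide; open, the fingers measure 114 mm over their backs; the gripper's body (76 mm by 85 mm) begins 54 mm behind the grasp point. The pads swing forward as they close: fully open they stand 13 mm farther back than shut.
Start: joints at [-1.441, 0.286, 1.577, -0, 1.279, -0.15], TCP at [0.186, -0.649, 0.231] pointing down, gripper open.
Joint ranges: [-2.77, 2.77], [-0.9, 2.22], [0.21, 2.48], [-1.53, 4.67], [0.24, 2.81], [-2.84, 2.84]. Speed limits (rad/s): [2.79, 2.79, 3.14, 3.14, 3.14, 3.14].

## Interface

Orientations are given as a rotation vector (axis times angle).
In Python, from workcell import manip, viewer gives the robot as it stands.
- The arm moves only by the tool carry_out, never from a script. Its argument "steps" is a list of rows, each a list of 7 numbers: the finger opening in m, from 0 to 0.0854, then the shift along the tool's x, y, z in m, then the turn, a rotation vector about the tool's x, y, z in rad. In form: [[fingers, tx, ty, tz, rx, ry, rz], ...]. A call has 1 to 20 rows; each row is the pose to reach, as a shift and turn from the pose commanded when the call began, along the tool's axes at that moment; what a row does not reach only later rows make up. A row lasts 1/10 s, in which the tool goes at most 50 mm and 8.59 degrees, less where a joint would pass 70% of its speed; a pose out of reach is approached as far as the arm can. A call with a gripper value outside its range is refused whole. The fingers move at their own pace and stop on an object; "squeeze" is the grip in N (left out, the last holds). Time passes only in rows, so rows that repeat a pose let the fingers close. It gives the time, the measured TCP pose, the force and the opening at its end, in the units of the state.
- manip.sense(): the state, without advancing time (a new reading comes with each control period).
- viewer.read_camera(name): name is "scene" or "side" or "wrist"; returns a dict with "color" (400x640x3 uint8, red, green, blue), "fx", "fy", "cx", "cy" (pixels), "rvec" (rotation vector, rad) and "tvec" (3), from world to camera coordinates, as OpenCV has them; the wrist camera has in their place "hand_eye" (4x4, takes a point from camera to tool coordinates, whose origin is the TCP and whose axes are the flange's). Camera axes: x right, y down, z forward; pixel columns grow to the right and rows downward; lengths in m; the calibration is good to about 2 mm. A picture is of the moment at which its call begins: read the wrist's pose just before it. There is no depth.
- manip.sign_off(): hands the job in, once; it reports no verdict.
The state is a dict: "time": time; "joints": joint angles; "qd": joint speeds; "joint_torque": joint torques, N m; "tcp_pos": TCP position; "tool_rot": TCP orientation; "wrist_force": force on the tool from outside, world axes, zero at the start; "ft_torque": the same for the moment, N m; "finger_gap": opening from 0.0 (shut) to 1.0 (fully open).
Only numpy, scipy, OpenCV 4.12 (cv2) and the standard library are available. Lean on these libraries where they do the work, as an engineer would, in place of code of your own. Each camera call takes 0.05 s, during which the arm holds its last target.

## Task

Take the red screwdriver from its stand, feel its blade into the slot of the cam disc in the wooden board with only light pressure, so as not to mark the finish, and turn the disc clockwise until the loose half of the board is drawn fully in and the joint is closed; stop at the first firm resistance, without forcing it. Then put the screwdriver back upright in its stand, fully down. Touch the boards with the screwdriver's blade only, and leave the mug, tape roll and mouse alone.

Things in the scene. Friction and masses are not known exactly. Their poses are not given: they have to be found in the camera images.
- board: fixed half of a pale wooden monitor riser flat on the desk, 160 x 160 x 25 mm. Origin: centre of its underside, z up; its edge at y = -80 mm is the joint; the cam disc lies 42 mm from its centre along -y. The disc turns clockwise to a hard stop, where its slot is 1.7 rad clockwise of the board's x axis and the joint is closed; no spring-back; takes about 0.04 N m free, 0.08 N m once it draws
- cam_centre (a point): centre of the metal cam disc (35 mm wide, flush with the board's top, 25 mm above the desk); has the BOARD's axes, does not turn. Slot through the disc's centre: 20 mm long, 4.8 wide, 7 deep, black floor. At the start it points 0 to 1.1 rad clockwise (from above) of the board's x axis: unknown, look or feel for it; a misaligned blade stops on the disc's face, an aligned one drops in
- panel (a joint): how far the sliding half has been drawn towards the board, m: 0 = gap of 7.5 mm (at the start), 0.0075 = closed. The cam grabs the bolt only when its slot is 1.1 rad clockwise of the board's x axis; from there it draws 12.5 mm per rad, to 0.0075 at the stop (1.7 rad). The blade has about 0.12 rad of play in the slot, so the driver must turn that much further
- driver_grip (a point): centre of the red handle of the screwdriver, which stands upright in the stand, blade down. Handle 36 mm (its x) x 28 mm (its y, flat sides, grip across these) x 70 mm (its z, up); 97 mm above the blade's tip. About 0.12 kg
- driver_tip (a point): the blade's tip, under the middle of the handle. The blade lies along the driver's x: 15 mm wide, 3 mm thick, 15 mm long, tapering to 14 x 2.6 mm in the last 3 mm; above it a 10 mm round shaft up to the handle, whose underside is 62 mm above the tip
- driver: the whole screwdriver; origin at the blade's tip, z up the handle, x along the blade's width. Light pressure: 3 to 5 N on the blade is plenty to seat it; more than 15 N marks the board and disc. At the stop, twisting beyond about 0.2 N m is forcing it
- stand_hole (a point): mouth of the 22 x 22 mm square hole through the grey stand block (70 x 70 mm, 70 mm high, fixed), at its top centre. The driver hangs in the hole, the handle's underside resting on the block, its tip 62 mm below this point; it may stand at any yaw
- mug: blue mug, 76 mm wide, 85 mm high, loose, origin under its centre; leave alone
- tape: orange tape roll, 52 mm wide, 15 mm high, loose, lying on the board; leave alone
- mouse: black computer mouse, 100 x 60 x 28 mm, loose; leave alone
- panel_top (a point): centre of the top face of the sliding half (160 x 120 x 25 mm, same wood, on the board's -y side, board's axes). It moves only along the board's y, drawn by the cam's bolt
Things that resemble listed ones, but are neither listed nor needed, are in the scene too. Of the things that look like the part that bears stand_hole, the smallest one is meant.

How it is judged:
By the outcome, as a careful person would: the job done as asked, in the order asked, and still so for the second after the job is handed in, with the robot touching nothing.
It also fails if it takes over 72 s, if anything falls off the work surface, if the arm or the gripper's body presses on something with over 40 N, if the wrist force passes 120 N, or if a joint passes its speed limit or range.

## Working session

There is one attempt and no reset: what is moved stays moved. The work goes in short steps, Python scripts to look and compute and a tool call to move; the robot and the scene stay as the last step left them, time stands still between calls to the robot, and variables do not carry over. Pictures are saved under pics/ and viewed, and the job is handed in when it is done.

Besides the shell and the picture viewer there is one more tool, called by a JSON object that holds its "op" and its "data", one argument or row to a line. carry_out: Moves the arm, as the interface text tells. Its arguments: {"type":"object","properties":{"steps":{"type":"array"},"squeeze":{"type":"number"}},"required":["steps"]}

```bash
mkdir -p pics; ls; cat > h.py <<'E'
import numpy as np, cv2, pickle
from scipy.spatial.transform import Rotation as R
from workcell import manip, viewer
def grab(name,fn):
    s=manip.sense(); c=viewer.read_camera(name); c=dict(c); c['state']=s
    pickle.dump(c,open(f'pics/{fn}.pkl','wb'))
    cv2.imwrite(f'pics/{fn}.png',cv2.cvtColor(c['color'],cv2.COLOR_RGB2BGR)); return c
def load(fn): return pickle.load(open(f'pics/{fn}.pkl','rb'))
def cam(c):
    # returns Rwc (cam->world), origin
    if 'hand_eye' in c:
        s=c['state']; H=np.array(c['hand_eye']); Rt=R.from_rotvec(s['tool_rot']).as_matrix()
        return Rt@H[:3,:3], Rt@H[:3,3]+np.array(s['tcp_pos'])
    Rm=R.from_rotvec(np.array(c['rvec']).ravel()).as_matrix(); t=np.array(c['tvec']).ravel()
    return Rm.T,-Rm.T@t
def ray(c,u,v):
    Rw,o=cam(c); d=Rw@np.array([(u-c['cx'])/c['fx'],(v-c['cy'])/c['fy'],1]); return o,d/np.linalg.norm(d)
def plane(c,u,v,z):
    o,d=ray(c,u,v); return o+d*(z-o[2])/d[2]
def proj(c,p):
    Rw,o=cam(c); q=Rw.T@(np.array(p)-o); return np.array([c['fx']*q[0]/q[2]+c['cx'],c['fy']*q[1]/q[2]+c['cy']])
def tri(cs):
    A=np.zeros((3,3));b=np.zeros(3)
    for o,d in cs:
        P=np.eye(3)-np.outer(d,d);A+=P;b+=P@o
    p=np.linalg.solve(A,b); return p,[np.linalg.norm((np.eye(3)-np.outer(d,d))@(p-o)) for o,d in cs]
E
python3 - <<'E'
from h import *
for n in['scene','side','wrist']:
    c=grab(n,n+'0'); Rw,o=cam(c); print(n,c['fx'],c['cx'],c['cy'],o.round(3),Rw[:,2].round(3))
print(manip.sense(), manip.hold_point_z)
E
```

```text
pics
scene 386.82907917459744 320.32810947946865 192.72921219341603 [1.168 0.14  0.624] [-0.736 -0.23  -0.637]
side 375.80511459094316 318.3240861127417 199.2274328271581 [0.286 0.465 0.774] [ 0.313 -0.576 -0.755]
wrist 345.77814152420933 315.41598815251166 200.57580467224997 [ 0.265 -0.627  0.373] [-0.31  -0.088 -0.947]
{'time': 0.15, 'joints': array([-1.44100620e+00,  2.86994908e-01,  1.57780534e+00,  2.49192041e-05,
        1.27860150e+00, -1.50011308e-01]), 'qd': array([-4.54222367e-05, -2.83474061e-03, -2.69837425e-03, -6.39207929e-04,
        9.23041325e-04,  1.85692958e-04]), 'joint_torque': array([ 4.21952973e-04, -4.06602502e+01, -2.93141502e+01, -1.14346881e-04,
        3.95143303e-03, -8.46721861e-06]), 'tcp_pos': array([ 0.18637337, -0.64824551,  0.23026226]), 'tool_rot': array([-3.10910930e+00, -4.37815349e-01, -6.61645882e-05]), 'wrist_force': array([-0.10917179,  0.33494952, -0.13835929]), 'ft_torque': array([ 0.0478248 , -0.01156547,  0.01389825]), 'finger_gap': 1.0005257402437018} 0.0187
```

View pics/scene0.png

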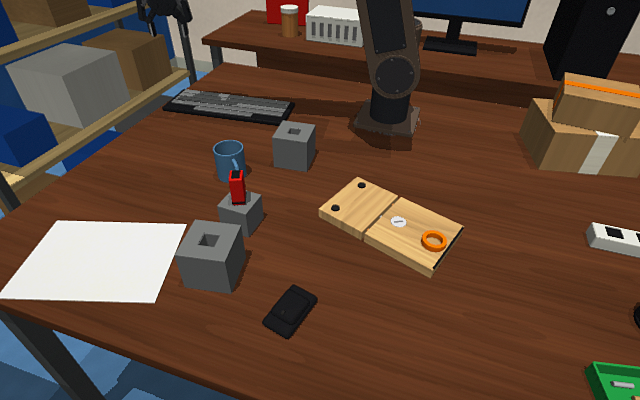

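View pics/side0.png

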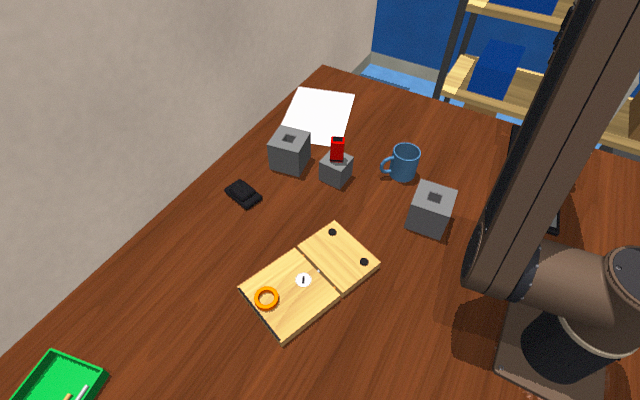

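View pics/wrist0.png

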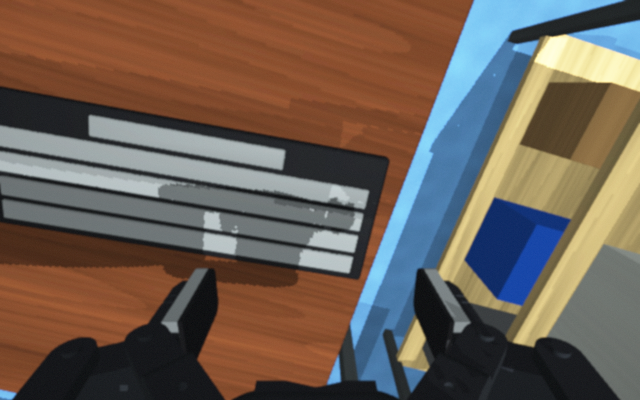

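Scene view: the red driver is at (237,187) in the small grey block at (240,213). Two larger look-alike blocks are at (294,145) and (210,255). The board is at (412,235) with its cam at (398,221), and the panel is at (357,207). I choose the smallest block, which holds the driver, and check it in close crops.

```bash
python3 - <<'E'
import cv2,numpy as np
a=cv2.imread('pics/scene0.png');b=cv2.imread('pics/side0.png')
def z(im,x,y,w,h,W,H): return cv2.resize(im[y:y+h,x:x+w],(W,H),interpolation=cv2.INTER_CUBIC)
o=np.vstack([np.hstack([z(a,200,155,80,60,400,300),z(b,300,125,80,60,400,300)]),np.hstack([z(a,380,205,40,30,400,300),z(b,285,265,40,30,400,300)])])
cv2.imwrite('pics/crop0.png',o)
cv2.imwrite('pics/crop1.png',np.vstack([z(a,310,170,160,60,800,300)*0+z(a,310,170,160,110,800,550)[:300] if 0 else z(a,310,170,160,110,800,550)]))
cv2.imwrite('pics/crop2.png',z(b,230,215,160,120,800,600))
E
```

```text
(no output)
```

View pics/crop0.png

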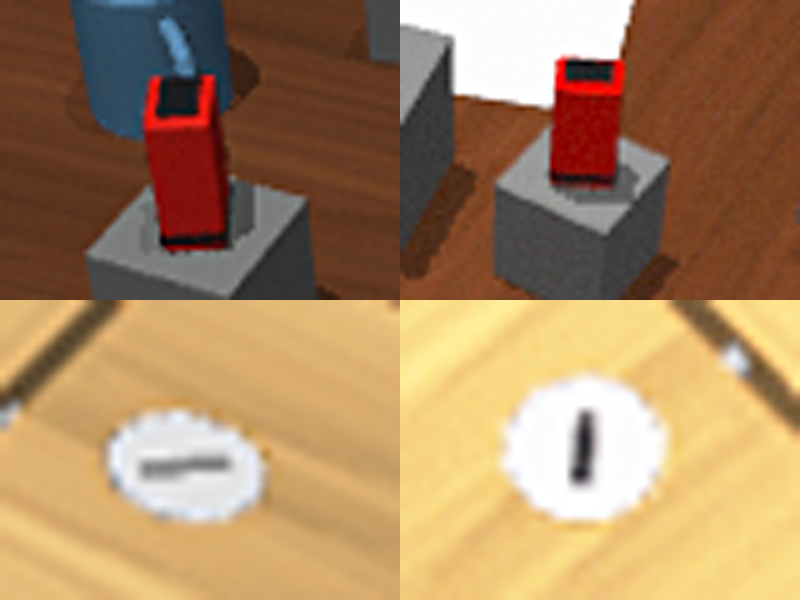

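View pics/crop1.png

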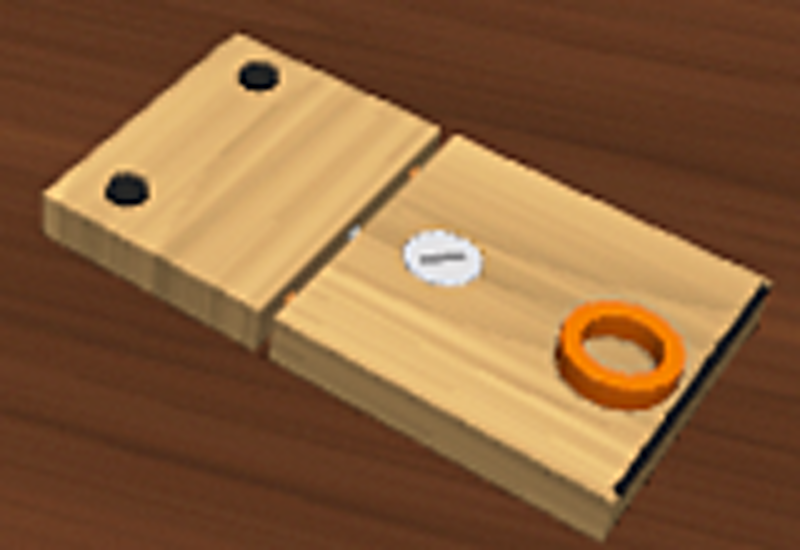

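View pics/crop2.png

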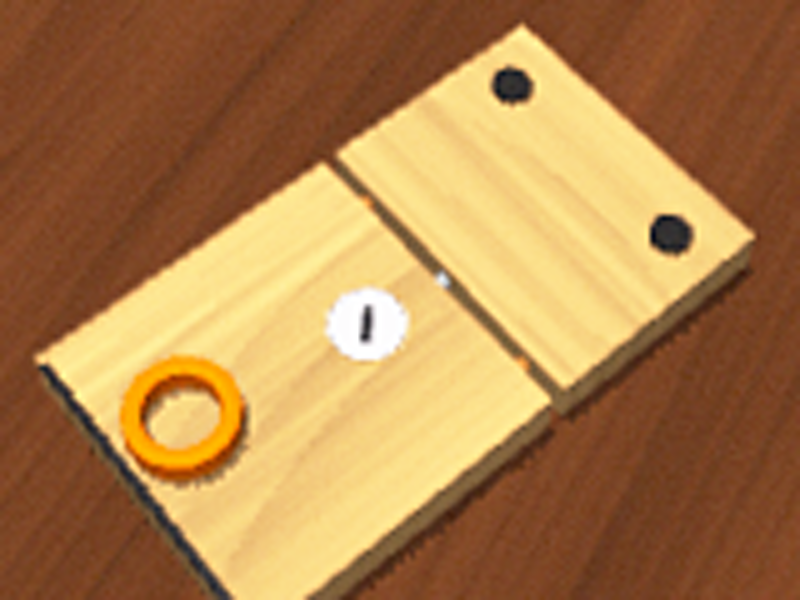

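Crops: the handle is upright in the small block. Disc centre is about (398.7,221.6) in scene and (303.5,279.8) in side, and the slot shows clearly in both.

```bash
python3 - <<'E'
from h import *
s=load('scene0');d=load('side0')
z=.025
def P(c,l): return np.array([plane(c,u,v,z) for u,v in l])
bs=P(s,[(401,197),(364.4,235.6),(464,227),(432.4,269)]); bd=P(d,[(340,295.4),(295,247.6),(237.6,287)])
print(bs.round(4));print(bd.round(4))
print('cam',plane(s,398.7,221.6,z),plane(d,303.5,279.8,z), tri([ray(s,398.7,221.6),ray(d,303.5,279.8)]))
for c,e in((s,[(394,221.8),(403.2,221.3)]),(d,[(303.5,276),(303,283.3)])):
    p=P(c,e); v=p[1]-p[0]; print('slot',p.mean(0),np.degrees(np.arctan2(v[1],v[0]))%180,np.linalg.norm(v))
# joint edge dir
for b in(bs,bd):
    v=b[1]-b[0]; print('joint edge ang',np.degrees(np.arctan2(v[1],v[0])),np.linalg.norm(v))
v=bs[2]-bs[0]; print('ybd',np.degrees(np.arctan2(v[1],v[0])),np.linalg.norm(v))
v=bd[2]-bd[1]; print('ybd',np.degrees(np.arctan2(v[1],v[0])),np.linalg.norm(v))
# driver top
def top(c,lo):
    im=c['color'].astype(int); m=((im[...,0]>120)&(im[...,1]<50)&(im[...,2]<60)).astype(np.uint8)
    u,v=lo; m[:v-40]=0;m[v+40:]=0;m[:,:u-25]=0;m[:,u+25:]=0
    cs,_=cv2.findContours(m,0,2); k=max(cs,key=cv2.contourArea); return cv2.boundingRect(k)
print(top(s,(237,187)),top(d,(337,150)))
# top of handle: scene crop0 tl
tS=[(147,125),(150,78),(216,76),(213,125)]; tD=[(555,92),(557,58),(625,60),(620,93)]
pS=[(200+x/5,155+y/5) for x,y in tS]; pD=[(300+(x-400)/5,125+y/5) for x,y in tD]
cS=np.mean(pS,0);cD=np.mean(pD,0); t,e=tri([ray(s,*cS),ray(d,*cD)]); print('top',t,e)
for c,p in((s,pS),(d,pD)):
    w=np.array([plane(c,u,v,.140) for u,v in p]); print(w.round(4).tolist(), w.mean(0))
    for i in range(4):
        q=w[(i+1)%4]-w[i]; print('  ',np.degrees(np.arctan2(q[1],q[0])),np.linalg.norm(q))
# block top corners
bS=[(88,252),(140,172),(308,197),(230,295)]; bD=[(495,183),(668,158),(608,233)]
for c,l,f in((s,bS,lambda x,y:(200+x/5,155+y/5)),(d,bD,lambda x,y:(300+(x-400)/5,125+y/5))):
    print(np.array([plane(c,*f(x,y),.07) for x,y in l]).round(4).tolist())
E
```

```text
[[0.4268 0.1128 0.025 ]
 [0.5823 0.0589 0.025 ]
 [0.483  0.2618 0.025 ]
 [0.6269 0.2071 0.025 ]]
[[0.42   0.1102 0.025 ]
 [0.569  0.0546 0.025 ]
 [0.6232 0.2047 0.025 ]]
cam [0.51423346 0.12165468 0.025     ] [0.50763315 0.11748481 0.025     ] (array([0.50905581, 0.11900892, 0.02191612]), [np.float64(0.0028021964534875074), np.float64(0.0028021964534875187)])
slot [0.51414245 0.1214256  0.025     ] 113.82115659239211 0.021088791947434835
slot [0.508336  0.1173872 0.025    ] 117.57899251754881 0.018142077667368847
joint edge ang -19.122725179722373 0.16451243897283585
joint edge ang -20.4614163526425 0.15908850845110079
ybd 69.34012372205527 0.15928253955833527
ybd 70.17140909509821 0.1595676455132197
(229, 170, 15, 32) (330, 137, 15, 23)
top [ 0.60676059 -0.22113111  0.13546135] [np.float64(0.0021549447107779406), np.float64(0.0021549447107779224)]
[[0.6331, -0.2207, 0.14], [0.6041, -0.235, 0.14], [0.5936, -0.2098, 0.14], [0.6241, -0.1956, 0.14]] [ 0.61374201 -0.21527851  0.14      ]
   -153.6709308643169 0.032334603546223556
   112.76047103686363 0.027306873959751586
   24.945427756928797 0.03370872837044275
   -70.28111673618791 0.026616910243068732
[[0.6141, -0.1991, 0.14], [0.626, -0.2234, 0.14], [0.5947, -0.2401, 0.14], [0.585, -0.2154, 0.14]] [ 0.60495337 -0.21947273  0.14      ]
   -63.89356606557103 0.027072767007776798
   -151.93728996614897 0.03553675015423116
   111.36855856179875 0.02652119813689234
   29.29293004417085 0.03337706290929005
[[0.6433, -0.2536, 0.07], [0.5875, -0.2591, 0.07], [0.5782, -0.1807, 0.07], [0.6475, -0.1842, 0.07]]
[[0.6428, -0.1896, 0.07], [0.5705, -0.2555, 0.07], [0.5722, -0.1866, 0.07]]
```

{"op": "carry_out", "data": {
  "steps": [
    [0.0854, 0.05, -0.028, -0.02, 0, 0, -0.02],
    [0.0854, 0.09, -0.051, -0.02, 0, 0, -0.04],
    [0.0854, 0.13, -0.074, -0.02, 0, 0, -0.06],
    [0.0854, 0.17, -0.096, -0.02, 0, 0, -0.08],
    [0.0854, 0.21, -0.119, -0.02, 0, 0, -0.1],
    [0.0854, 0.25, -0.142, -0.02, 0, 0, -0.12],
    [0.0854, 0.29, -0.164, -0.02, 0, 0, -0.14],
    [0.0854, 0.33, -0.187, -0.02, 0, 0, -0.16],
    [0.0854, 0.37, -0.21, -0.02, 0, 0, -0.17],
    [0.0854, 0.41, -0.232, -0.02, 0, 0, -0.18],
    [0.0854, 0.45, -0.255, -0.02, 0, 0, -0.19],
    [0.0854, 0.48, -0.272, -0.02, 0, 0, -0.192],
    [0.0854, 0.51, -0.289, -0.02, 0, 0, -0.192],
    [0.0854, 0.523, -0.296, -0.02, 0, 0, -0.192],
    [0.0854, 0.523, -0.296, -0.02, 0, 0, -0.192],
    [0.0854, 0.523, -0.296, -0.02, 0, 0, -0.192]
  ]
}}

```text
time: 1.75
tcp_pos: [0.6068, -0.2204, 0.2509]
tool_rot: [3.055, 0.734, -0.002]
wrist_force: [0.2, 0.2, 0.0]
finger_gap: 1.0
```

```bash
python3 - <<'E'
from h import *
c=grab('wrist','w1'); s=c['state']; print(s['time'],s['tcp_pos'],s['tool_rot'],s['joints'],s['wrist_force'])
E
```

```text
1.75 [ 0.60678336 -0.22037991  0.25092562] [ 3.05459506e+00  7.34115955e-01 -1.80884647e-03] [-5.05011254e-01  2.08933692e-01  1.63347955e+00 -8.21713478e-04
  1.30001590e+00  5.94288058e-01] [0.1940574  0.2375446  0.04752234]
```

View pics/w1.png

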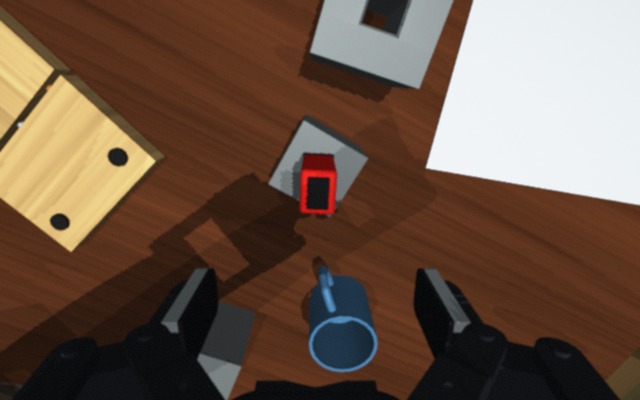

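Wrist view: the handle top is at about (318,192), with the black inset in a red rim. The mug is at (340,320), below the driver in the picture and lower than the finger tips will be.

```bash
python3 - <<'E'
from h import *
c=load('w1');s=load('scene0');d=load('side0')
im=c['color']; cr=im[140:230,270:370]
cv2.imwrite('pics/w1c.png',cv2.resize(cr[...,::-1],(800,720)[:2] if 0 else (660,594),interpolation=cv2.INTER_CUBIC))
h=cv2.cvtColor(im,cv2.COLOR_RGB2HSV)
i=im.astype(int)
m=((i[...,0]>190)&(i[...,1]<60)&(i[...,2]<70)).astype(np.uint8)
cs,_=cv2.findContours(m,cv2.RETR_EXTERNAL,cv2.CHAIN_APPROX_NONE); k=max(cs,key=cv2.contourArea); r=cv2.minAreaRect(k);print(r,cv2.boxPoints(r).tolist())
B=cv2.boxPoints(r)
for z in(.135,.14):
  w=np.array([plane(c,u,v,z) for u,v in B]);print(z,w.mean(0).round(4))
  for j in range(4):
    q=w[(j+1)%4]-w[j];print('  ',np.degrees(np.arctan2(q[1],q[0])).round(1),np.linalg.norm(q).round(4))
E
```

```text
((317.4241638183594, 191.2140350341797), (33.18524932861328, 41.16967010498047), 3.5763344764709473) [[299.5798034667969, 210.72377014160156], [302.1479187011719, 169.63426208496094], [335.2685241699219, 171.7042999267578], [332.7004089355469, 212.79380798339844]]
0.135 [ 0.6085 -0.2224  0.135 ]
   22.9 0.0337
   -66.6 0.0255
   -155.3 0.0338
   113.3 0.0265
0.14 [ 0.6099 -0.2216  0.14  ]
   22.9 0.0331
   -66.6 0.025
   -155.3 0.0331
   113.3 0.026
```

View pics/w1c.png

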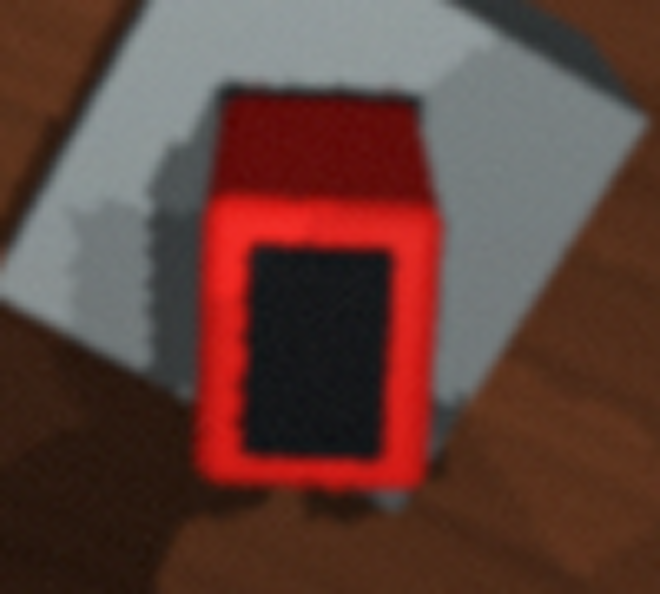

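```bash
python3 - <<'E'
from h import *
c=load('w1')
P=[(368.2,158.5),(270,185.2),(305,117)]
w=np.array([plane(c,u,v,.07) for u,v in P]);print(w.round(4)); print('stand ctr',(w[0]+w[1])/2,np.linalg.norm(w[0]-w[1]))
E
```

```text
[[ 0.6418 -0.2598  0.07  ]
 [ 0.5753 -0.1879  0.07  ]
 [ 0.6489 -0.1893  0.07  ]]
stand ctr [ 0.60857213 -0.22385266  0.07      ] 0.09796718098792788
```

{"op": "carry_out", "data": {
  "steps": [
    [0.0854, 0.0017, 0.0026, 0.03, 0, 0, 0.044],
    [0.0854, 0.0017, 0.0026, 0.06, 0, 0, 0.044],
    [0.0854, 0.0017, 0.0026, 0.09, 0, 0, 0.044],
    [0.0854, 0.0017, 0.0026, 0.11, 0, 0, 0.044],
    [0.0854, 0.0017, 0.0026, 0.13, 0, 0, 0.044],
    [0.0854, 0.0017, 0.0026, 0.145, 0, 0, 0.044],
    [0.0854, 0.0017, 0.0026, 0.155, 0, 0, 0.044],
    [0.0854, 0.0017, 0.0026, 0.16, 0, 0, 0.044],
    [0.0854, 0.0017, 0.0026, 0.16, 0, 0, 0.044],
    [0.0854, 0.0017, 0.0026, 0.16, 0, 0, 0.044]
  ]
}}

```text
time: 2.8
tcp_pos: [0.6106, -0.2218, 0.0924]
tool_rot: [3.069, 0.666, 0.002]
wrist_force: [-0.5, 0.5, 0.3]
finger_gap: 0.999
```

```bash
python3 - <<'E'
from h import *
c=grab('wrist','w2'); s=c['state']; print(s['time'],s['tcp_pos'],s['tool_rot'],s['wrist_force']); grab('scene','s2')
E
```

```text
2.8 [ 0.61062148 -0.22177853  0.09238085] [3.06888998e+00 6.66480250e-01 2.01951711e-03] [-0.46635607  0.45677106  0.31172793]
```

View pics/w2.png

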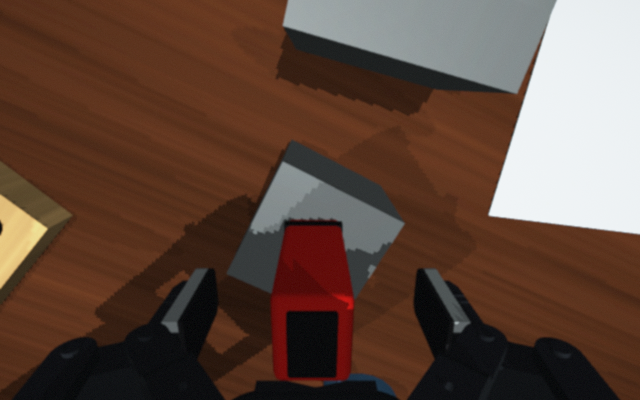

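View pics/s2.png

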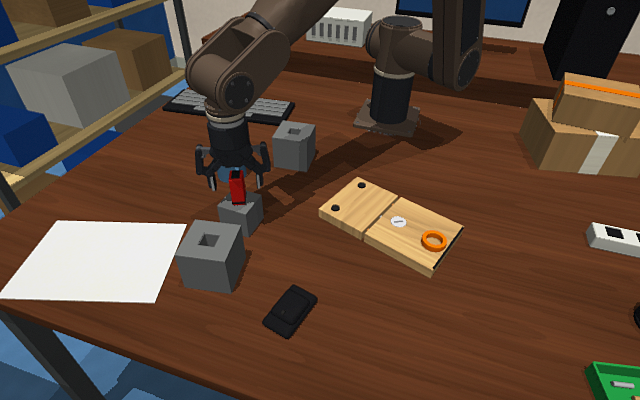

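The handle (x about 313) sits between the fingers (mid about 316), aligned and clear of everything, so I close the gripper.

{"op": "carry_out", "data": {
  "steps": [
    [0.04, 0, 0, 0, 0, 0, 0],
    [0.03, 0, 0, 0, 0, 0, 0],
    [0.02, 0, 0, 0, 0, 0, 0],
    [0.02, 0, 0, 0, 0, 0, 0],
    [0.02, 0, 0, 0, 0, 0, 0],
    [0.02, 0, 0, 0, 0, 0, 0],
    [0.02, 0, 0, 0, 0, 0, 0],
    [0.02, 0, 0, 0, 0, 0, 0]
  ],
  "squeeze": 70
}}

```text
time: 3.7
tcp_pos: [0.6102, -0.2215, 0.0916]
tool_rot: [3.07, 0.667, 0.001]
wrist_force: [0.6, 0.7, 1.3]
finger_gap: 0.323
```

```bash
python3 - <<'E'
from h import *
c=grab('wrist','w3'); s=c['state']; print(s['time'],s['tcp_pos'],s['tool_rot'],s['wrist_force'],s['ft_torque'],s['finger_gap'])
E
```

```text
3.7 [ 0.61023778 -0.2214506   0.09157967] [3.06964683e+00 6.66793933e-01 6.42235764e-04] [0.61709126 0.70841174 1.32087661] [-0.01977979 -0.03920196 -0.01220016] 0.32337115115701265
```

View pics/w3.png

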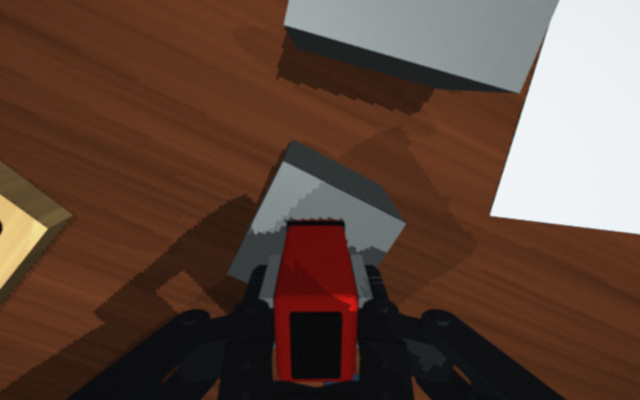

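{"op": "carry_out", "data": {
  "steps": [
    [0.02, 0, 0, -0.005, 0, 0, 0],
    [0.02, 0, 0, -0.015, 0, 0, 0],
    [0.02, 0, 0, -0.03, 0, 0, 0],
    [0.02, 0, 0, -0.045, 0, 0, 0],
    [0.02, 0, 0, -0.06, 0, 0, 0],
    [0.02, 0, 0, -0.075, 0, 0, 0],
    [0.02, 0, 0, -0.09, 0, 0, 0],
    [0.02, 0, 0, -0.105, 0, 0, 0],
    [0.02, 0, 0, -0.12, 0, 0, 0],
    [0.02, 0, 0, -0.12, 0, 0, 0],
    [0.02, 0, 0, -0.12, 0, 0, 0]
  ]
}}

```text
time: 4.85
tcp_pos: [0.6101, -0.2214, 0.2117]
tool_rot: [3.07, 0.667, 0.001]
wrist_force: [-0.1, 0.1, -1.1]
finger_gap: 0.319
```

```bash
python3 - <<'E'
from h import *
c=grab('wrist','w4'); s=c['state']; print(s['time'],s['tcp_pos'],s['tool_rot'],s['wrist_force'],s['ft_torque'],s['finger_gap'])
P=[(0.6086,-.2239,.07)]
print(proj(c,P[0]), proj(c,np.array(s['tcp_pos'])-[0,0,.0836]))
E
```

```text
4.85 [ 0.61012119 -0.22139929  0.21168286] [3.06960971e+00 6.66787924e-01 6.52215452e-04] [-0.14617714  0.11742485 -1.09857953] [-0.01074079  0.01487897 -0.03540217] 0.3190951379937488
[315.98928216 186.32687004] [313.80965392 206.66275353]
```

View pics/w4.png

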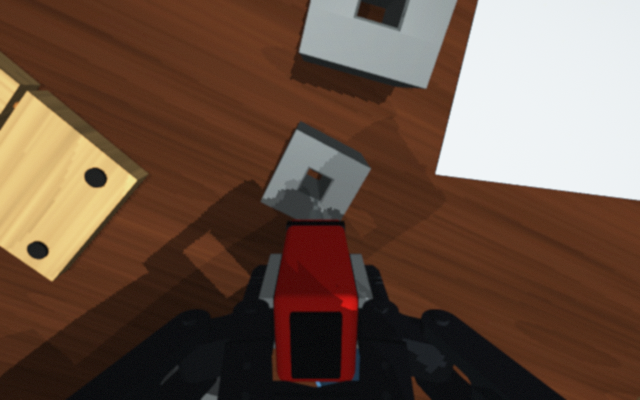

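```bash
python3 - <<'E'
from h import *
c=load('w4');s=c['state']
cv2.imwrite('pics/w4c.png',cv2.resize(c['color'][150:240,270:370][...,::-1],(660,594),interpolation=cv2.INTER_CUBIC))
T=np.array(s['tcp_pos']);print(proj(c,T-[0,0,.0216]))
a=grab('scene','s4');b=grab('side','d4')
for k in(a,b): print(proj(k,T-[0,0,.0836]))
def z(im,uv):
    u,v=int(uv[0])-30,int(uv[1])-40; print(u,v); return cv2.resize(im[v:v+60,u:u+60][...,::-1],(400,400),interpolation=cv2.INTER_CUBIC)
cv2.imwrite('pics/t4.png',np.hstack([z(a['color'],proj(a,T-[0,0,.0836])),z(b['color'],proj(b,T-[0,0,.0836]))]))
E
```

```text
[313.35952961 246.66097206]
[235.17537213 178.1004219 ]
[336.19766178 142.57028508]
205 138
306 102
```

View pics/w4c.png

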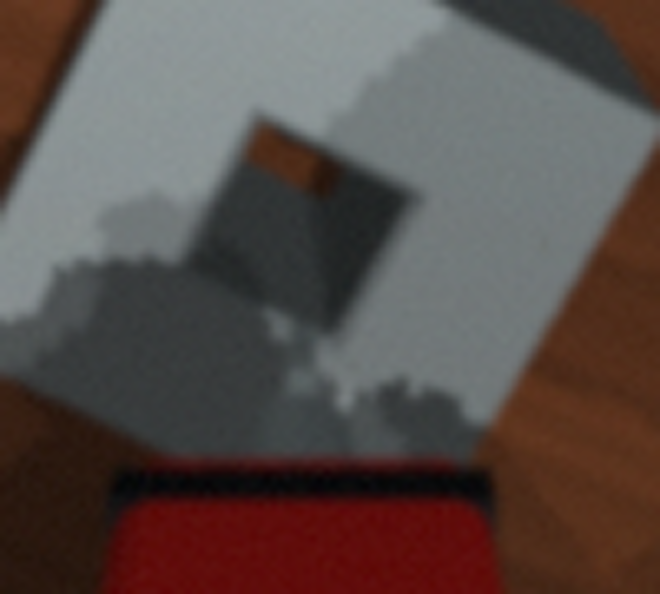

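View pics/t4.png

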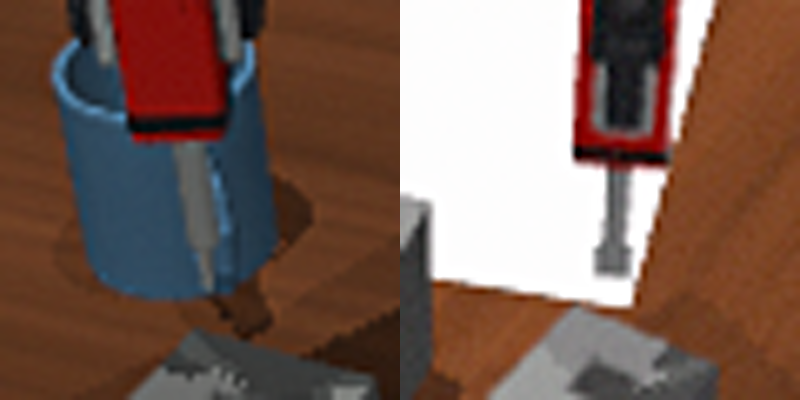

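The hole at about (316,183) matches my stand estimate. The tip is seen at scene (236,181.5) and side (338,143). Next I go to hover over the cam disc, turned to the slot's direction.

{"op": "carry_out", "data": {
  "steps": [
    [0.02, 0.003, -0.02, 0.001, 0, 0, -0.09],
    [0.02, 0.006, -0.04, 0.001, 0, 0, -0.18],
    [0.02, 0.01, -0.065, 0.002, 0, 0, -0.29],
    [0.02, 0.013, -0.09, 0.003, 0, 0, -0.41],
    [0.02, 0.017, -0.115, 0.004, 0, 0, -0.52],
    [0.02, 0.02, -0.14, 0.005, 0, 0, -0.63],
    [0.02, 0.024, -0.165, 0.006, 0, 0, -0.75],
    [0.02, 0.028, -0.19, 0.007, 0, 0, -0.86],
    [0.02, 0.031, -0.215, 0.008, 0, 0, -0.97],
    [0.02, 0.035, -0.24, 0.009, 0, 0, -1.08],
    [0.02, 0.039, -0.265, 0.01, 0, 0, -1.2],
    [0.02, 0.042, -0.29, 0.011, 0, 0, -1.31],
    [0.02, 0.045, -0.31, 0.012, 0, 0, -1.4],
    [0.02, 0.048, -0.33, 0.012, 0, 0, -1.49],
    [0.02, 0.05, -0.345, 0.012, 0, 0, -1.56],
    [0.02, 0.0512, -0.3513, 0.012, 0, 0, -1.588],
    [0.02, 0.0512, -0.3513, 0.012, 0, 0, -1.588],
    [0.02, 0.0512, -0.3513, 0.012, 0, 0, -1.588],
    [0.02, 0.0512, -0.3513, 0.012, 0, 0, -1.588]
  ]
}}

```text
time: 6.9
tcp_pos: [0.5111, 0.1189, 0.1992]
tool_rot: [1.678, 2.656, -0.0]
wrist_force: [-0.5, 1.0, -0.9]
finger_gap: 0.322
```

```bash
python3 - <<'E'
from h import *
c=grab('wrist','w5'); s=c['state']; print(s['time'],s['tcp_pos'],s['tool_rot'],s['wrist_force'],s['ft_torque'],s['finger_gap'],s['joints'])
X=R.from_rotvec(s['tool_rot']).as_matrix()[:,0];print(np.degrees(np.arctan2(X[1],X[0])))
cv2.imwrite('pics/w5c.png',cv2.resize(c['color'][120:240,235:395][...,::-1],(800,600),interpolation=cv2.INTER_CUBIC))
E
```

```text
6.9 [0.51112066 0.11887128 0.19922435] [ 1.67841050e+00  2.65561901e+00 -3.95495325e-04] [-0.48688048  1.04666582 -0.86211853] [ 0.00365348 -0.04025418  0.00425702] 0.3215460364968668 [ 3.51357475e-02 -1.70948717e-02  1.97406061e+00 -2.46785125e-04
  1.18473858e+00 -4.08301346e-01]
115.41239978164792
```

View pics/w5.png

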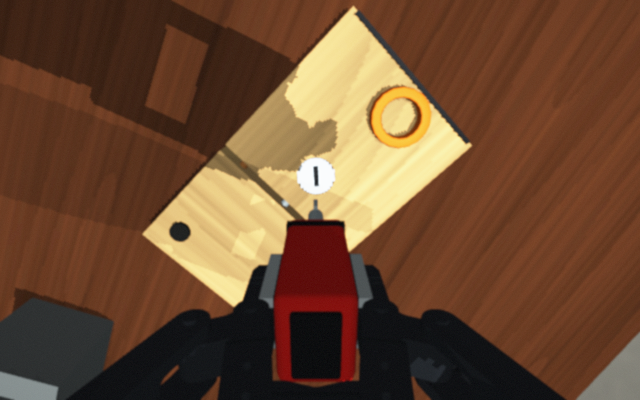

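View pics/w5c.png

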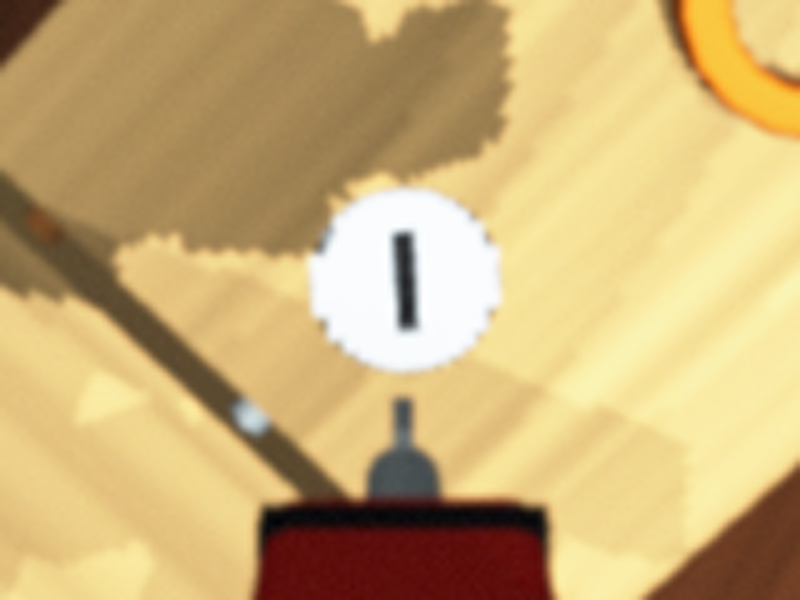

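Wrist view: the disc centre is at about (316,176), the slot is nearly along the blade, and the blade's front edge is at (315.7,200).

```bash
python3 - <<'E'
from h import *
c=load('w5'); s=c['state']; Rt=R.from_rotvec(s['tool_rot']).as_matrix(); T=np.array(s['tcp_pos'])
f=lambda x,y:(235+x/5-.4,120+y/5-.4)
for z in(.025,):
    ctr=plane(c,*f(405,279.5),z); a=plane(c,*f(402,233),z);b=plane(c,*f(408,328),z); d=a-b
    print('disc',ctr.round(4),'slot mid',((a+b)/2).round(4),np.degrees(np.arctan2(d[1],d[0])),np.linalg.norm(d))
    print('disc in tool',(Rt.T@(ctr-T)).round(4))
# predicted projections of tip and blade front corner
for p in([0,0,.0836],[.007,0,.0836],[-.007,0,.0836],[0,0,.0216],[.005,0,.0686]):
    print(p,proj(c,T+Rt@np.array(p)))
print('seen blade front',f(403,399))
# mask for disc centroid
im=c['color'].astype(int); m=(im.min(2)>225).astype(np.uint8); m[:, :285]=0;m[:,345:]=0;m[:150]=0;m[202:]=0
cs,_=cv2.findContours(m,0,1);k=max(cs,key=cv2.contourArea);print(cv2.fitEllipse(cv2.convexHull(k)), cv2.contourArea(k))
md=((im.max(2)<110)).astype(np.uint8); md[:, :305]=0;md[:,327:]=0;md[:162]=0;md[190:]=0
cs,_=cv2.findContours(md,0,1);k=max(cs,key=cv2.contourArea);print(cv2.minAreaRect(k))
# edges of joint / board corners in wrist image: full board top right edge
E
```

```text
disc [0.5102 0.1175 0.025 ] slot mid [0.5104 0.1172 0.025 ] 118.9763594001288 0.01855304472092122
disc in tool [-0.0008 -0.0014  0.1742]
[0, 0, 0.0836] [317.57015452 207.41345418]
[0.007, 0, 0.0836] [317.59933037 197.86838253]
[-0.007, 0, 0.0836] [317.54152115 216.78104872]
[0, 0, 0.0216] [318.22250726 247.62613962]
[0.005, 0, 0.0686] [317.71998389 208.05841342]
seen blade front (315.20000000000005, 199.4)
((315.6435852050781, 175.4823455810547), (35.36092758178711, 37.638450622558594), 84.67900085449219) 980.5
((315.691162109375, 175.48529052734375), (17.180015563964844, 2.684377670288086), 85.60128784179688)
```

{"op": "carry_out", "data": {
  "steps": [
    [0.02, 0, 0, 0.015, 0, 0, -0.02],
    [0.02, 0, 0, 0.03, 0, 0, -0.04],
    [0.02, 0, 0, 0.045, 0, 0, -0.061],
    [0.02, 0, 0, 0.058, 0, 0, -0.061],
    [0.02, 0, 0, 0.068, 0, 0, -0.061],
    [0.02, 0, 0, 0.075, 0, 0, -0.061],
    [0.02, 0, 0, 0.08, 0, 0, -0.061],
    [0.02, 0, 0, 0.08, 0, 0, -0.061],
    [0.02, 0, 0, 0.08, 0, 0, -0.061]
  ]
}}

```text
time: 7.85
tcp_pos: [0.5113, 0.1196, 0.1198]
tool_rot: [1.594, 2.706, 0.001]
wrist_force: [0.4, -0.2, -1.0]
finger_gap: 0.32
```

```bash
python3 - <<'E'
from h import *
c=grab('wrist','w6'); s=c['state']; print(s['time'],s['tcp_pos'],s['tool_rot'],s['wrist_force'],s['ft_torque'],s['finger_gap'])
X=R.from_rotvec(s['tool_rot']).as_matrix()[:,0];print(np.degrees(np.arctan2(X[1],X[0])))
cv2.imwrite('pics/w6c.png',cv2.resize(c['color'][150:240,255:375][...,::-1],(800,600),interpolation=cv2.INTER_CUBIC))
a=grab('scene','s6');b=grab('side','d6')
def z(k):
    u,v=proj(k,np.array(s['tcp_pos'])-[0,0,.09]).astype(int)-[20,25]; print(u,v); return cv2.resize(k['color'][v:v+40,u:u+40][...,::-1],(400,400),interpolation=cv2.INTER_CUBIC)
cv2.imwrite('pics/t6.png',np.hstack([z(a),z(b)]))
E
```

```text
7.85 [0.51128858 0.11958537 0.11976334] [1.59424637e+00 2.70618958e+00 7.22335222e-04] [ 0.42949701 -0.15905685 -1.01086895] [-1.66110370e-02 -2.02900911e-02  7.01684061e-05] 0.3200978928007935
118.99436812943254
378 193
281 253
```

View pics/w6c.png

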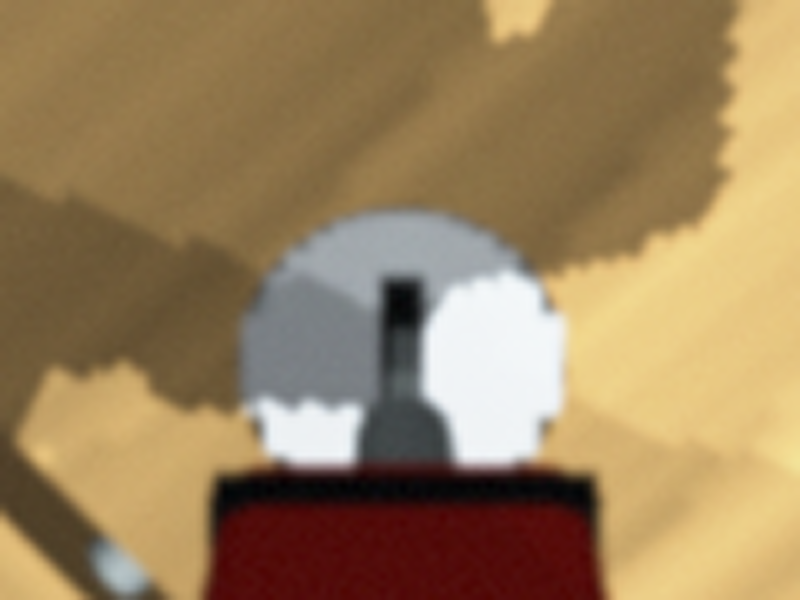

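View pics/t6.png

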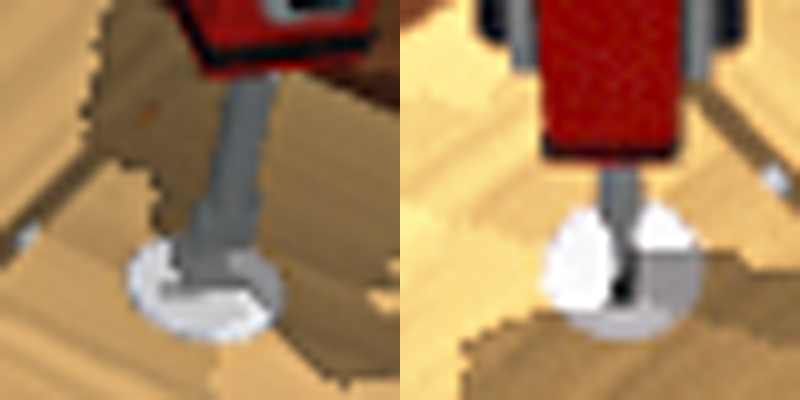

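```bash
python3 - <<'E'
from h import *
c=load('w6'); s=c['state']; Rt=R.from_rotvec(s['tool_rot']).as_matrix(); T=np.array(s['tcp_pos'])
k=20/3; f=lambda x,y:(255+x/k-.43,150+y/k-.43)
for n,p in dict(dl=(241,355),dr=(566,355),dt=(403,207),st=(402,279)).items():
    print(n,(Rt.T@(plane(c,*f(*p),.025)-T)).round(4))
for p in((402,322),(402,328)): print('front',(Rt.T@(plane(c,*f(*p),T[2]-.0836)-T)).round(4))
E
```

```text
dl [-0.0004 -0.0195  0.0947]
dr [-0.0004  0.0159  0.0948]
dt [ 0.0163 -0.0019  0.0948]
st [ 0.0083 -0.002   0.0948]
front [ 0.0071 -0.0019  0.0836]
front [ 0.0064 -0.0019  0.0836]
```

View pics/w6.png

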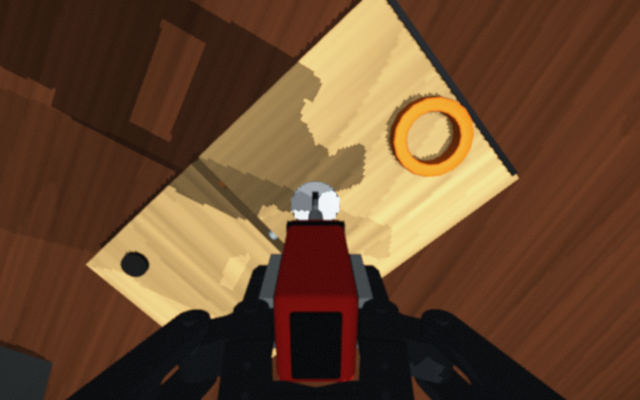

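Blade and slot are parallel and in line, with the blade about 1.2 mm too far along tool x. I correct that and go down gently.

{"op": "carry_out", "data": {
  "steps": [
    [0.02, -0.0006, 0, 0.002, 0, 0, 0],
    [0.02, -0.0012, 0, 0.004, 0, 0, 0],
    [0.02, -0.0012, 0, 0.006, 0, 0, 0],
    [0.02, -0.0012, 0, 0.007, 0, 0, 0],
    [0.02, -0.0012, 0, 0.008, 0, 0, 0],
    [0.02, -0.0012, 0, 0.009, 0, 0, 0],
    [0.02, -0.0012, 0, 0.009, 0, 0, 0],
    [0.02, -0.0012, 0, 0.009, 0, 0, 0]
  ]
}}

```text
time: 8.8
tcp_pos: [0.5115, 0.1185, 0.1103]
tool_rot: [1.595, 2.707, 0.0]
wrist_force: [0.3, 0.2, -1.1]
finger_gap: 0.318
```

{"op": "carry_out", "data": {
  "steps": [
    [0.02, 0, 0, 0.0007, 0, 0, 0],
    [0.02, 0, 0, 0.0014, 0, 0, 0],
    [0.02, 0, 0, 0.002, 0, 0, 0],
    [0.02, 0, 0, 0.002, 0, 0, 0]
  ]
}}

```text
time: 9.2
tcp_pos: [0.5114, 0.1185, 0.1082]
tool_rot: [-1.595, -2.707, 0.0]
wrist_force: [0.4, 0.2, -1.9]
finger_gap: 0.316
```

{"op": "carry_out", "data": {
  "steps": [
    [0.02, 0, 0, 0.0005, 0, 0, 0],
    [0.02, 0, 0, 0.001, 0, 0, 0],
    [0.02, 0, 0, 0.001, 0, 0, 0]
  ]
}}

```text
time: 9.5
tcp_pos: [0.5114, 0.1185, 0.1072]
tool_rot: [-1.595, -2.707, 0.0]
wrist_force: [-0.9, 0.3, -2.2]
finger_gap: 0.319
```

{"op": "carry_out", "data": {
  "steps": [
    [0.02, 0, 0, 0.0005, 0, 0, 0],
    [0.02, 0, 0, 0.001, 0, 0, 0],
    [0.02, 0, 0, 0.001, 0, 0, 0]
  ]
}}

```text
time: 9.8
tcp_pos: [0.5114, 0.1185, 0.1062]
tool_rot: [-1.595, -2.707, 0.0]
wrist_force: [0.9, -0.3, -1.5]
finger_gap: 0.326
```

{"op": "carry_out", "data": {
  "steps": [
    [0.02, 0, 0, 0.0005, 0, 0, 0],
    [0.02, 0, 0, 0.001, 0, 0, 0],
    [0.02, 0, 0, 0.0015, 0, 0, 0],
    [0.02, 0, 0, 0.0015, 0, 0, 0]
  ]
}}

```text
time: 10.2
tcp_pos: [0.5114, 0.1185, 0.1047]
tool_rot: [-1.595, -2.707, 0.0]
wrist_force: [-0.2, -1.0, -0.9]
finger_gap: 0.32
```

{"op": "carry_out", "data": {
  "steps": [
    [0.02, 0, 0, 0.0005, 0, 0, 0],
    [0.02, 0, 0, 0.001, 0, 0, 0],
    [0.02, 0, 0, 0.0015, 0, 0, 0],
    [0.02, 0, 0, 0.0015, 0, 0, 0]
  ]
}}

```text
time: 10.6
tcp_pos: [0.5114, 0.1185, 0.1032]
tool_rot: [-1.595, -2.707, 0.0]
wrist_force: [0.2, -0.6, -1.2]
finger_gap: 0.318
```

{"op": "carry_out", "data": {
  "steps": [
    [0.02, 0, 0, 0.0005, 0, 0, 0],
    [0.02, 0, 0, 0.001, 0, 0, 0],
    [0.02, 0, 0, 0.001, 0, 0, 0]
  ]
}}

```text
time: 10.9
tcp_pos: [0.5114, 0.1185, 0.1022]
tool_rot: [-1.595, -2.707, 0.0]
wrist_force: [-0.8, -0.3, -1.7]
finger_gap: 0.316
```

{"op": "carry_out", "data": {
  "steps": [
    [0.02, 0, 0, 0.0003, 0, 0, 0],
    [0.02, 0, 0, 0.0006, 0, 0, 0],
    [0.02, 0, 0, 0.0006, 0, 0, 0]
  ]
}}

```text
time: 11.2
tcp_pos: [0.5114, 0.1185, 0.1017]
tool_rot: [-1.595, -2.707, 0.0]
wrist_force: [-1.0, -0.4, -0.8]
finger_gap: 0.318
```

{"op": "carry_out", "data": {
  "steps": [
    [0.02, 0, 0, 0.0002, 0, 0, 0],
    [0.02, 0, 0, 0.0004, 0, 0, 0],
    [0.02, 0, 0, 0.0004, 0, 0, 0]
  ]
}}

```text
time: 11.5
tcp_pos: [0.5115, 0.1185, 0.1015]
tool_rot: [1.595, 2.707, -0.0]
wrist_force: [0.5, 0.7, 0.0]
finger_gap: 0.324
```

```bash
python3 - <<'E'
from h import *
c=grab('wrist','w7'); s=c['state']; print(s['time'],s['tcp_pos'],s['tool_rot'],s['wrist_force'],s['ft_torque'],s['finger_gap'],s['joints'],s['joint_torque'])
A=cv2.resize(c['color'][150:240,255:375][...,::-1],(400,300),interpolation=cv2.INTER_CUBIC)
a=grab('scene','s7')
u,v=380,190
B=cv2.resize(a['color'][v:v+45,u-10:u+50][...,::-1],(400,300),interpolation=cv2.INTER_CUBIC)
cv2.imwrite('pics/t7.png',np.hstack([A,B]))
E
```

```text
11.5 [0.51152762 0.11848531 0.10149428] [ 1.59464501e+00  2.70678170e+00 -2.01129620e-05] [0.5405071  0.65696764 0.01610857] [-0.01737047  0.09108997 -0.03866047] 0.3240721832664101 [ 3.42559535e-02  1.06327641e-01  2.04239371e+00 -1.74362139e-05
  9.92872200e-01 -4.71754533e-01] [-1.14242328e-02 -2.96456015e+01 -2.55555904e+01  1.29850916e-02
 -1.12294110e-01  7.24503798e-05]
```

View pics/t7.png

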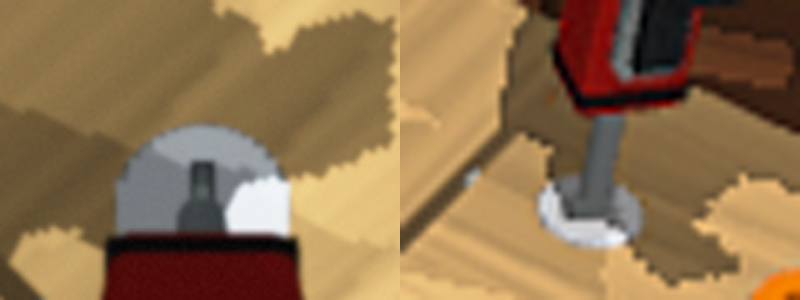

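The blade is seated about 7 mm deep, with roughly 1 N on it. Now I turn clockwise (tool +rz) in small stages and read the moment.

{"op": "carry_out", "data": {
  "steps": [
    [0.02, 0, 0, 0, 0, 0, 0.04],
    [0.02, 0, 0, 0, 0, 0, 0.08],
    [0.02, 0, 0, 0, 0, 0, 0.12],
    [0.02, 0, 0, 0, 0, 0, 0.16],
    [0.02, 0, 0, 0, 0, 0, 0.2],
    [0.02, 0, 0, 0, 0, 0, 0.2]
  ]
}}

```text
time: 12.2
tcp_pos: [0.5116, 0.1185, 0.1015]
tool_rot: [1.856, 2.534, 0.0]
wrist_force: [-1.1, 0.4, 0.4]
finger_gap: 0.319
```

```bash
cat > st.py <<'E'
from h import *
s=manip.sense();X=R.from_rotvec(s['tool_rot']).as_matrix()[:,0]
print(s['time'],s['tcp_pos'].round(4),'psi',np.degrees(np.arctan2(X[1],X[0])).round(2),'F',s['wrist_force'].round(2),'M',s['ft_torque'].round(3),'j6t',s['joint_torque'][5].round(4),s['finger_gap'].round(3))
E
python3 st.py
```

```text
Traceback (most recent call last):
  File "st.py", line 3, in <module>
    print(s['time'],s['tcp_pos'].round(4),'psi',np.degrees(np.arctan2(X[1],X[0])).round(2),'F',s['wrist_force'].round(2),'M',s['ft_torque'].round(3),'j6t',s['joint_torque'][5].round(4),s['finger_gap'].round(3))
                                                                                                                                                                                         ^^^^^^^^^^^^^^^^^^^^^
AttributeError: 'float' object has no attribute 'round'
```

```bash
sed -i "s/,s\['finger_gap'\].round(3)//" st.py; python3 st.py
```

```text
12.2 [0.5116 0.1185 0.1015] psi 107.54 F [-1.05  0.36  0.36] M [-0.021  0.1    0.037] j6t 0.1477
```

{"op": "carry_out", "data": {
  "steps": [
    [0.02, 0, 0, 0, 0, 0, 0.04],
    [0.02, 0, 0, 0, 0, 0, 0.08],
    [0.02, 0, 0, 0, 0, 0, 0.12],
    [0.02, 0, 0, 0, 0, 0, 0.16],
    [0.02, 0, 0, 0, 0, 0, 0.2],
    [0.02, 0, 0, 0, 0, 0, 0.2]
  ]
}}

```text
time: 12.8
tcp_pos: [0.5116, 0.1184, 0.1015]
tool_rot: [2.099, 2.337, 0.0]
wrist_force: [-0.9, -0.3, -0.1]
finger_gap: 0.319
```

```bash
python3 st.py; python3 - <<'E'
from h import *
c=grab('wrist','w8');cv2.imwrite('pics/t8.png',cv2.resize(c['color'][150:240,255:375][...,::-1],(600,450),interpolation=cv2.INTER_CUBIC))
E
```

```text
12.8 [0.5116 0.1184 0.1015] psi 96.13 F [-0.94 -0.29 -0.14] M [0.019 0.125 0.027] j6t 0.1467
```

View pics/t8.png

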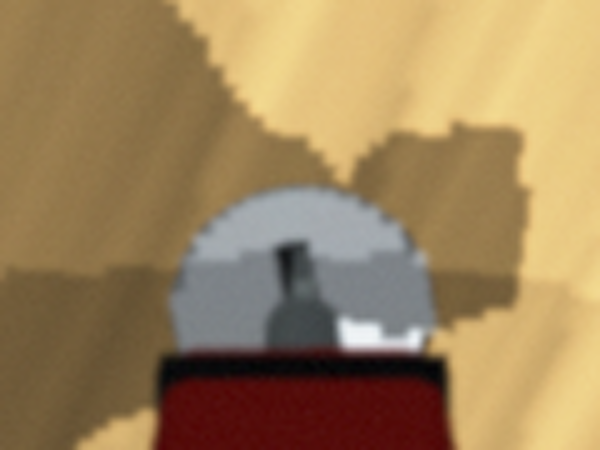

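The blade is driving the disc, and the slot trails it by about 7°, which is the play. I continue.

{"op": "carry_out", "data": {
  "steps": [
    [0.02, 0, 0, 0, 0, 0, 0.04],
    [0.02, 0, 0, 0, 0, 0, 0.08],
    [0.02, 0, 0, 0, 0, 0, 0.12],
    [0.02, 0, 0, 0, 0, 0, 0.16],
    [0.02, 0, 0, 0, 0, 0, 0.2],
    [0.02, 0, 0, 0, 0, 0, 0.24],
    [0.02, 0, 0, 0, 0, 0, 0.24]
  ]
}}

```text
time: 13.55
tcp_pos: [0.5115, 0.1184, 0.1015]
tool_rot: [2.364, 2.069, -0.0]
wrist_force: [-0.0, -0.1, 1.5]
finger_gap: 0.32
```

```bash
python3 st.py
```

```text
13.55 [0.5115 0.1184 0.1015] psi 82.4 F [-0.05 -0.05  1.5 ] M [-0.057  0.188  0.083] j6t 0.174
```

{"op": "carry_out", "data": {
  "steps": [
    [0.02, 0, 0, 0, 0, 0, 0.04],
    [0.02, 0, 0, 0, 0, 0, 0.08],
    [0.02, 0, 0, 0, 0, 0, 0.12],
    [0.02, 0, 0, 0, 0, 0, 0.16],
    [0.02, 0, 0, 0, 0, 0, 0.2],
    [0.02, 0, 0, 0, 0, 0, 0.24],
    [0.02, 0, 0, 0, 0, 0, 0.24]
  ]
}}

```text
time: 14.25
tcp_pos: [0.5115, 0.1184, 0.1015]
tool_rot: [2.594, 1.772, -0.0]
wrist_force: [-0.5, 0.2, 0.3]
finger_gap: 0.32
```

```bash
python3 st.py; python3 - <<'E'
from h import *
c=grab('wrist','w9');a=grab('side','d9');s=grab('scene','s9')
A=cv2.resize(c['color'][150:240,255:375][...,::-1],(400,300),interpolation=cv2.INTER_CUBIC)
B=cv2.resize(a['color'][240:300,290:370][...,::-1],(400,300),interpolation=cv2.INTER_CUBIC)
cv2.imwrite('pics/t9.png',np.hstack([A,B]))
E
```

```text
14.25 [0.5115 0.1184 0.1015] psi 68.67 F [-0.52  0.18  0.3 ] M [-0.087  0.224  0.065] j6t 0.1787
```

View pics/t9.png

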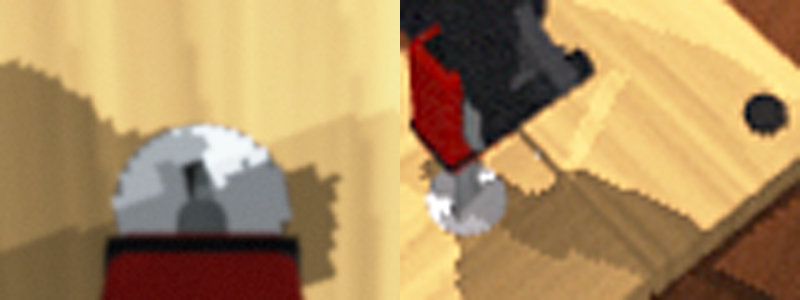

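The gap is closing, and Mz is about 0.07 N m as expected. I continue in finer stages.

{"op": "carry_out", "data": {
  "steps": [
    [0.02, 0, 0, 0, 0, 0, 0.03],
    [0.02, 0, 0, 0, 0, 0, 0.06],
    [0.02, 0, 0, 0, 0, 0, 0.09],
    [0.02, 0, 0, 0, 0, 0, 0.12],
    [0.02, 0, 0, 0, 0, 0, 0.12]
  ]
}}

```text
time: 14.9
tcp_pos: [0.5115, 0.1185, 0.1015]
tool_rot: [2.697, 1.611, -0.0]
wrist_force: [-1.0, 0.2, 2.1]
finger_gap: 0.318
```

```bash
python3 st.py
```

```text
14.9 [0.5115 0.1185 0.1015] psi 61.71 F [-0.95  0.21  2.12] M [-0.122  0.292  0.086] j6t 0.1596
```

{"op": "carry_out", "data": {
  "steps": [
    [0.02, 0, 0, 0, 0, 0, 0.02],
    [0.02, 0, 0, 0, 0, 0, 0.04],
    [0.02, 0, 0, 0, 0, 0, 0.04]
  ]
}}

```text
time: 15.2
tcp_pos: [0.5115, 0.1185, 0.1014]
tool_rot: [2.729, 1.556, -0.0]
wrist_force: [-1.7, -0.2, 2.9]
finger_gap: 0.318
```

```bash
python3 st.py
```

```text
15.2 [0.5115 0.1185 0.1014] psi 59.39 F [-1.67 -0.24  2.89] M [-0.154  0.421  0.063] j6t 0.1343
```

{"op": "carry_out", "data": {
  "steps": [
    [0.02, 0, 0, 0, 0, 0, 0.02],
    [0.02, 0, 0, 0, 0, 0, 0.02]
  ]
}}

```text
time: 15.4
tcp_pos: [0.5115, 0.1185, 0.1014]
tool_rot: [-2.745, -1.529, 0.0]
wrist_force: [-1.5, -1.0, 2.9]
finger_gap: 0.321
```

```bash
python3 st.py
```

```text
15.4 [0.5115 0.1185 0.1014] psi 58.23 F [-1.54 -0.96  2.87] M [-0.171  0.383  0.134] j6t 0.1324
```

{"op": "carry_out", "data": {
  "steps": [
    [0.02, 0, 0, 0, 0, 0, 0.02],
    [0.02, 0, 0, 0, 0, 0, 0.02]
  ]
}}

```text
time: 15.6
tcp_pos: [0.5115, 0.1185, 0.1014]
tool_rot: [-2.76, -1.501, 0.0]
wrist_force: [-1.2, -0.3, 2.6]
finger_gap: 0.32
```

```bash
python3 st.py;  python3 - <<'E'
from h import *
c=grab('wrist','w10');a=grab('side','d10')
A=cv2.resize(c['color'][150:240,255:375][...,::-1],(400,300),interpolation=cv2.INTER_CUBIC)
B=cv2.resize(a['color'][240:300,290:370][...,::-1],(400,300),interpolation=cv2.INTER_CUBIC)
cv2.imwrite('pics/t10.png',np.hstack([A,B]))
E
python3 st.py
```

```text
15.6 [0.5115 0.1185 0.1014] psi 57.08 F [-1.24 -0.33  2.59] M [-0.146  0.395  0.068] j6t 0.1329
15.7 [0.5115 0.1185 0.1014] psi 57.11 F [-0.64 -0.02  3.97] M [-0.159  0.419  0.047] j6t 0.083
```

View pics/t10.png

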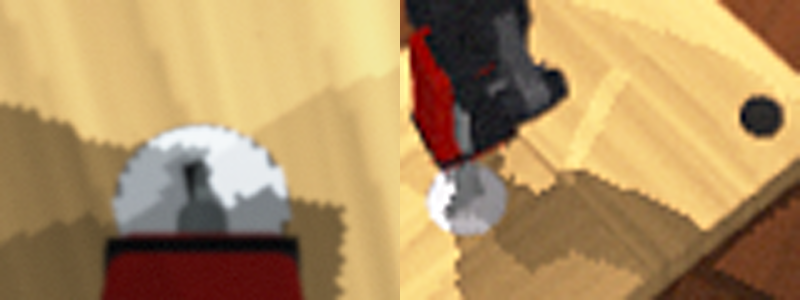

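{"op": "carry_out", "data": {
  "steps": [
    [0.02, 0, 0, 0, 0, 0, 0.01],
    [0.02, 0, 0, 0, 0, 0, 0.02],
    [0.02, 0, 0, 0, 0, 0, 0.02]
  ]
}}

```text
time: 16.0
tcp_pos: [0.5115, 0.1185, 0.1014]
tool_rot: [-2.774, -1.474, 0.0]
wrist_force: [-1.4, -0.4, 3.9]
finger_gap: 0.317
```

```bash
python3 st.py
```

```text
16.0 [0.5115 0.1185 0.1014] psi 55.95 F [-1.44 -0.41  3.94] M [-0.157  0.502  0.096] j6t 0.1106
```

{"op": "carry_out", "data": {
  "steps": [
    [0.02, 0, 0, 0, 0, 0, 0.01],
    [0.02, 0, 0, 0, 0, 0, 0.02],
    [0.02, 0, 0, 0, 0, 0, 0.02]
  ]
}}

```text
time: 16.3
tcp_pos: [0.5115, 0.1185, 0.1014]
tool_rot: [-2.789, -1.446, 0.0]
wrist_force: [-2.0, -1.0, 4.3]
finger_gap: 0.318
```

```bash
python3 st.py
```

```text
16.3 [0.5115 0.1185 0.1014] psi 54.8 F [-2.02 -0.99  4.28] M [-0.164  0.524  0.104] j6t 0.1113
```

{"op": "carry_out", "data": {
  "steps": [
    [0.02, 0, 0, -0.0003, 0, 0, 0.01],
    [0.02, 0, 0, -0.0003, 0, 0, 0.015],
    [0.02, 0, 0, -0.0003, 0, 0, 0.015]
  ]
}}

```text
time: 16.6
tcp_pos: [0.5114, 0.1185, 0.1014]
tool_rot: [2.8, 1.425, -0.0]
wrist_force: [-2.0, -0.9, 2.5]
finger_gap: 0.32
```

```bash
python3 st.py;  python3 - <<'E'
from h import *
c=grab('wrist','w11');a=grab('side','d11')
A=cv2.resize(c['color'][160:205,285:345][...,::-1],(400,300),interpolation=cv2.INTER_CUBIC)
B=cv2.resize(a['color'][255:300,305:365][...,::-1],(400,300),interpolation=cv2.INTER_CUBIC)
cv2.imwrite('pics/t11.png',np.hstack([A,B]))
E
python3 st.py
```

```text
16.6 [0.5114 0.1185 0.1014] psi 53.96 F [-1.97 -0.94  2.47] M [-0.183  0.313  0.116] j6t 0.1003
16.7 [0.5115 0.1185 0.1014] psi 53.96 F [-0.87 -0.55  1.8 ] M [-0.157  0.324  0.095] j6t 0.0853
```

View pics/t11.png

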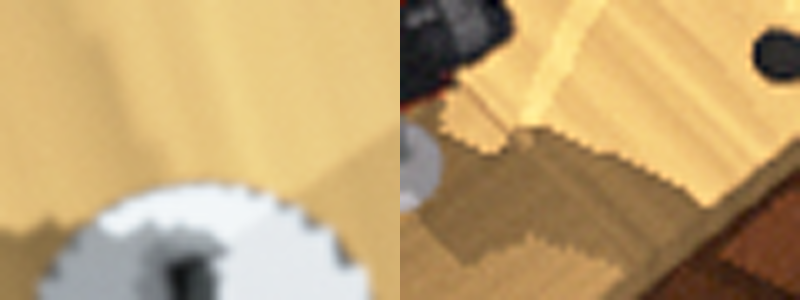

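View pics/w11.png

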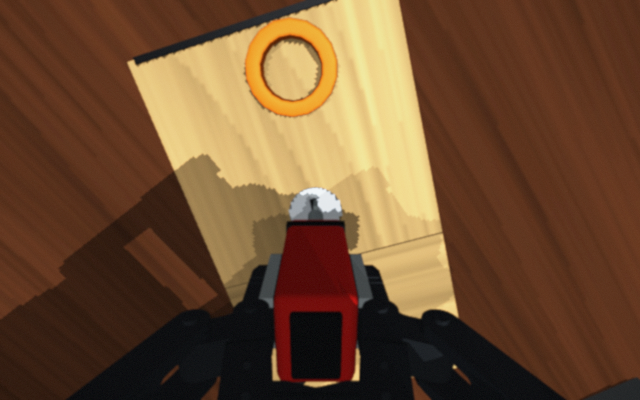

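```bash
python3 - <<'E'
from h import *
c=load('w11')
for a,b in(((135,62),(335,1)),((362,252.5),(442,234)),((401,5),(456,310)),((133,66),(215,262))):
    p=plane(c,*a,.025);q=plane(c,*b,.025);d=q-p;print(np.degrees(np.arctan2(d[1],d[0])).round(2),np.linalg.norm(d).round(4))
c=load('w5')
for a,b in(((360,14),(470,144)),((225,150),(300,220)),((346,250),(470,147)),((223,150),(353,9))):
    p=plane(c,*a,.025);q=plane(c,*b,.025);d=q-p;print('w5',np.degrees(np.arctan2(d[1],d[0])).round(2),np.linalg.norm(d).round(4))
def dot(n,box):
    c=load(n);im=c['color'].astype(float);u0,v0,u1,v1=box
    w=(np.clip(110-im.max(2),0,None))[v0:v1,u0:u1]; Y,X=np.mgrid[v0:v1,u0:u1]
    return plane(c,(w*X).sum()/w.sum(),(w*Y).sum()/w.sum(),.025)
for n in('d0','d9','d10','d11'):
    pass
p0=dot('side0',(354,254,374,270))
for n in('d9','d10','d11'):
    d=dot(n,(350,252,374,270))-p0; print(n,d.round(4),np.linalg.norm(d).round(4))
E
```

```text
-20.86 0.1214
-21.39 0.0566
-110.17 0.2107
-110.45 0.1352
w5 -19.83 0.1497
w5 -20.1 0.0974
w5 68.93 0.1529
w5 70.39 0.1636
d9 [0.001  0.0035 0.    ] 0.0037
d10 [0.0018 0.006  0.    ] 0.0062
d11 [0.0021 0.0066 0.    ] 0.0069
```

Panel tracking in the side view gives 6.9 mm drawn, with a constant blade-to-slot lag, so it isn't at the stop yet. About 0.05 rad more is expected.

{"op": "carry_out", "data": {
  "steps": [
    [0.02, 0, 0, 0, 0, 0, 0.01],
    [0.02, 0, 0, 0, 0, 0, 0.02],
    [0.02, 0, 0, 0, 0, 0, 0.03],
    [0.02, 0, 0, 0, 0, 0, 0.03]
  ]
}}

```text
time: 17.1
tcp_pos: [0.5114, 0.1184, 0.1015]
tool_rot: [2.821, 1.383, -0.0]
wrist_force: [0.0, -0.3, 1.5]
finger_gap: 0.315
```

```bash
python3 st.py
```

```text
17.1 [0.5114 0.1184 0.1015] psi 52.22 F [ 0.   -0.28  1.49] M [-0.204  0.223  0.091] j6t 0.1125
```

{"op": "carry_out", "data": {
  "steps": [
    [0.02, 0, 0, 0, 0, 0, 0.01],
    [0.02, 0, 0, 0, 0, 0, 0.02],
    [0.02, 0, 0, 0, 0, 0, 0.02]
  ]
}}

```text
time: 17.4
tcp_pos: [0.5114, 0.1185, 0.1015]
tool_rot: [-2.835, -1.354, 0.0]
wrist_force: [-0.7, -1.2, 1.6]
finger_gap: 0.324
```

```bash
cat > pd.py <<'E'
from h import *
import sys
n=sys.argv[1]; grab('side',n)
def dot(n,box):
    c=load(n);im=c['color'].astype(float);u0,v0,u1,v1=box
    w=(np.clip(110-im.max(2),0,None))[v0:v1,u0:u1]; Y,X=np.mgrid[v0:v1,u0:u1]
    return plane(c,(w*X).sum()/w.sum(),(w*Y).sum()/w.sum(),.025)
d=dot(n,(350,252,374,270))-dot('side0',(354,254,374,270)); print('panel',d.round(4),np.linalg.norm(d).round(4))
E
python3 st.py; python3 pd.py d12; python3 st.py
```

```text
17.4 [0.5114 0.1185 0.1015] psi 51.08 F [-0.66 -1.19  1.57] M [-0.161  0.159  0.143] j6t 0.1185
panel [0.0021 0.007  0.    ] 0.0073
17.45 [0.5114 0.1185 0.1015] psi 51.09 F [-0.96 -0.46  0.53] M [-0.165  0.196  0.129] j6t 0.0981
```

{"op": "carry_out", "data": {
  "steps": [
    [0.02, 0, 0, 0, 0, 0, 0.01],
    [0.02, 0, 0, 0, 0, 0, 0.015],
    [0.02, 0, 0, 0, 0, 0, 0.015]
  ]
}}

```text
time: 17.75
tcp_pos: [0.5114, 0.1185, 0.1015]
tool_rot: [-2.845, -1.333, 0.0]
wrist_force: [-0.3, -0.8, -0.6]
finger_gap: 0.317
```

```bash
python3 st.py; python3 pd.py d13; python3 st.py
```

```text
17.75 [0.5114 0.1185 0.1015] psi 50.23 F [-0.32 -0.82 -0.61] M [-0.187  0.151  0.135] j6t 0.1331
panel [0.0021 0.007  0.    ] 0.0073
17.8 [0.5114 0.1185 0.1015] psi 50.24 F [-0.17 -0.68  0.46] M [-0.214  0.121  0.141] j6t 0.1221
```

{"op": "carry_out", "data": {
  "steps": [
    [0.02, 0, 0, 0, 0, 0, 0.006],
    [0.02, 0, 0, 0, 0, 0, 0.012],
    [0.02, 0, 0, 0, 0, 0, 0.012]
  ]
}}

```text
time: 18.1
tcp_pos: [0.5114, 0.1185, 0.1015]
tool_rot: [2.852, 1.316, -0.0]
wrist_force: [-0.9, -1.2, -1.2]
finger_gap: 0.322
```

```bash
sed -i 's/round(4))$/round(5))/' pd.py; python3 st.py; python3 pd.py d14; python3 st.py; python3 - <<'E'
from h import *
c=grab('wrist','w14')
cv2.imwrite('pics/t14.png',np.hstack([cv2.resize(c['color'][160:205,285:345][...,::-1],(400,300),interpolation=cv2.INTER_CUBIC),cv2.resize(load('d14')['color'][255:300,305:365][...,::-1],(400,300),interpolation=cv2.INTER_CUBIC)]))
E
```

```text
18.1 [0.5114 0.1185 0.1015] psi 49.55 F [-0.89 -1.17 -1.18] M [-0.206  0.08   0.125] j6t 0.1589
panel [0.0022 0.007  0.    ] 0.00736
18.15 [0.5114 0.1185 0.1015] psi 49.55 F [-0.71 -0.83 -1.05] M [-0.211  0.138  0.109] j6t 0.1469
```

View pics/t14.png

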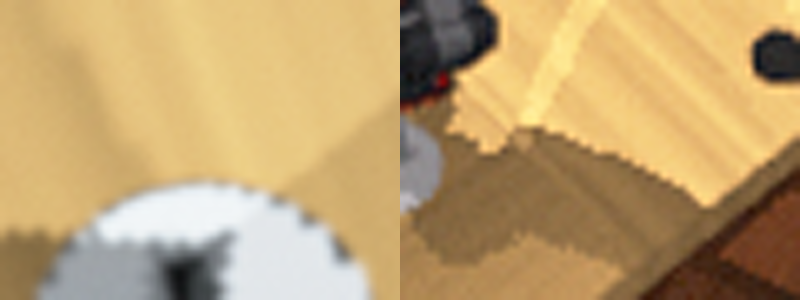

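```bash
python3 - <<'E'
from h import *
a=grab('scene','s14')
def dot(c,box,th=110):
    im=c['color'].astype(float);u0,v0,u1,v1=box
    w=(np.clip(th-im.max(2),0,None))[v0:v1,u0:u1]; Y,X=np.mgrid[v0:v1,u0:u1]
    return plane(c,(w*X).sum()/w.sum(),(w*Y).sum()/w.sum(),.025)
for n in('d9','d10','d11','d12','d13','d14'):
    r=[]
    for th in(70,90,110):
      d=dot(load(n),(350,252,374,270),th)-dot(load('side0'),(350,252,374,272),th); r.append(np.linalg.norm(d).round(5))
    print(n,r)
s0=load('scene0')
for bx in((350,178,374,194),(324,200,346,216)):
  for n in('s9','s14'):
    d=dot(load(n),bx,70)-dot(s0,bx,70);print(n,bx,d.round(4),np.linalg.norm(d).round(5))
cv2.imwrite('pics/s14c.png',np.hstack([cv2.resize(k['color'][170:230,310:410][...,::-1],(400,240)) for k in(s0,a)]))
E
```

```text
d9 [np.float64(0.00356), np.float64(0.00356), np.float64(0.00367)]
d10 [np.float64(0.00625), np.float64(0.00627), np.float64(0.00625)]
d11 [np.float64(0.00695), np.float64(0.00694), np.float64(0.00693)]
d12 [np.float64(0.00739), np.float64(0.00734), np.float64(0.0073)]
d13 [np.float64(0.00741), np.float64(0.00735), np.float64(0.00732)]
d14 [np.float64(0.00749), np.float64(0.00742), np.float64(0.00736)]
s9 (350, 178, 374, 194) [0.0005 0.0038 0.    ] 0.00381
s14 (350, 178, 374, 194) [0.0011 0.0072 0.    ] 0.0073
s9 (324, 200, 346, 216) [0.0013 0.0036 0.    ] 0.00381
s14 (324, 200, 346, 216) [0.0025 0.0067 0.    ] 0.00719
```

View pics/s14c.png

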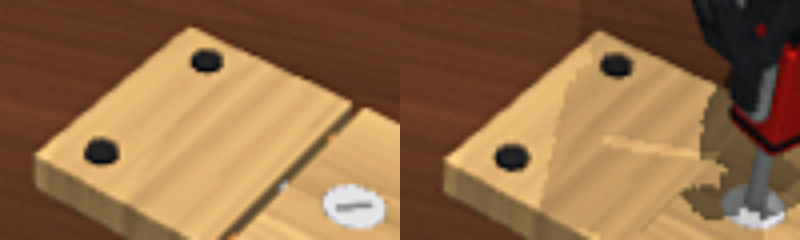

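{"op": "carry_out", "data": {
  "steps": [
    [0.02, 0, 0, 0, 0, 0, 0.006],
    [0.02, 0, 0, 0, 0, 0, 0.012],
    [0.02, 0, 0, 0, 0, 0, 0.012]
  ]
}}

```text
time: 18.55
tcp_pos: [0.5114, 0.1185, 0.1015]
tool_rot: [-2.86, -1.299, 0.0]
wrist_force: [-0.1, -0.0, -2.7]
finger_gap: 0.321
```

```bash
python3 st.py; python3 pd.py d15; python3 st.py; python3 pd.py d16; python3 st.py;python3 pd.py d17; python3 st.py
```

```text
18.55 [0.5114 0.1185 0.1015] psi 48.86 F [-0.11 -0.04 -2.7 ] M [-0.124  0.114  0.182] j6t 0.1842
panel [0.0021 0.007  0.    ] 0.00731
18.6 [0.5114 0.1185 0.1015] psi 48.87 F [-0.26 -2.03 -1.83] M [-0.225  0.135  0.151] j6t 0.1723
panel [0.0022 0.007  0.    ] 0.00735
18.65 [0.5114 0.1185 0.1015] psi 48.87 F [ 0.02 -1.61 -2.24] M [-0.254  0.158  0.126] j6t 0.1682
panel [0.0021 0.007  0.    ] 0.00734
18.7 [0.5114 0.1185 0.1015] psi 48.86 F [-0.43 -1.45 -1.44] M [-0.266  0.161  0.223] j6t 0.1671
```

The panel has stayed at about 7.35 mm over the last 0.04 rad while Mz climbed to about 0.17 N m, so this is the stop. I back off within the play and withdraw.

{"op": "carry_out", "data": {
  "steps": [
    [0.02, 0, 0, 0, 0, 0, -0.04],
    [0.02, 0, 0, 0, 0, 0, -0.08],
    [0.02, 0, 0, 0, 0, 0, -0.12],
    [0.02, 0, 0, 0, 0, 0, -0.14],
    [0.02, 0, 0, 0, 0, 0, -0.14]
  ]
}}

```text
time: 19.2
tcp_pos: [0.5117, 0.1187, 0.1018]
tool_rot: [-2.763, -1.495, -0.001]
wrist_force: [0.0, -0.4, -1.0]
finger_gap: 0.317
```

```bash
python3 st.py; python3 pd.py d18
```

```text
19.2 [0.5117 0.1187 0.1018] psi 56.83 F [ 0.02 -0.38 -0.99] M [0.022 0.016 0.03 ] j6t -0.0591
panel [0.0022 0.007  0.    ] 0.00735
```

{"op": "carry_out", "data": {
  "steps": [
    [0.02, 0, 0, -0.002, 0, 0, 0],
    [0.02, 0, 0, -0.004, 0, 0, 0],
    [0.02, 0, 0, -0.007, 0, 0, 0],
    [0.02, 0, 0, -0.011, 0, 0, 0],
    [0.02, 0, 0, -0.016, 0, 0, 0],
    [0.02, 0, 0, -0.03, 0, 0, 0],
    [0.02, 0, 0, -0.05, 0, 0, 0],
    [0.02, 0, 0, -0.07, 0, 0, 0],
    [0.02, 0, 0, -0.09, 0, 0, 0],
    [0.02, 0, 0, -0.11, 0, 0, 0],
    [0.02, 0, 0, -0.11, 0, 0, 0],
    [0.02, 0, 0, -0.11, 0, 0, 0]
  ]
}}

```text
time: 20.45
tcp_pos: [0.5116, 0.1185, 0.2123]
tool_rot: [2.762, 1.496, 0.002]
wrist_force: [0.2, -0.4, -1.7]
finger_gap: 0.318
```

```bash
python3 st.py; python3 - <<'E'
from h import *
c=grab('wrist','w20')
cv2.imwrite('pics/w20c.png',cv2.resize(c['color'][100:280,220:460][...,::-1],(800,600),interpolation=cv2.INTER_CUBIC))
E
```

```text
20.45 [0.5116 0.1185 0.2123] psi 56.88 F [ 0.23 -0.42 -1.72] M [ 0.012  0.009 -0.027] j6t 0.0001
```

View pics/w20c.png

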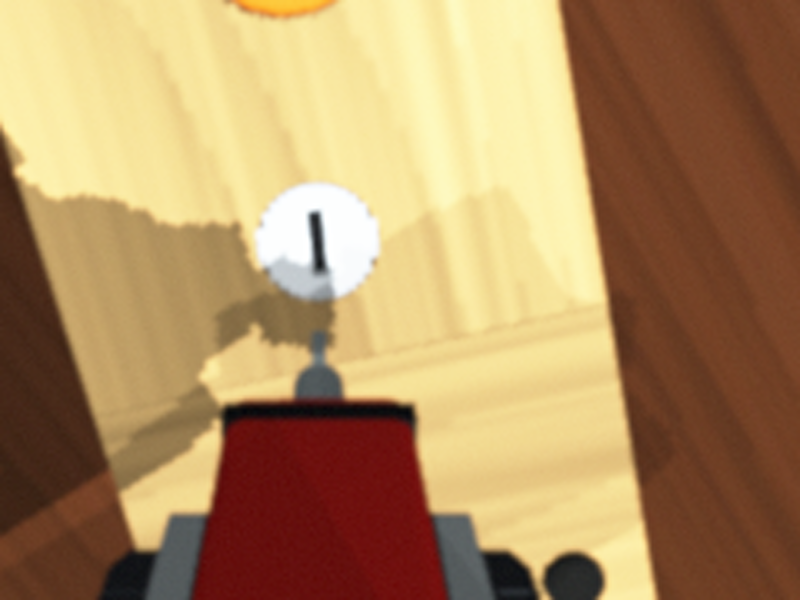

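```bash
python3 - <<'E'
from h import *
c=load('w20');k=10/3;f=lambda x,y:(220+x/k,100+y/k)
def an(a,b):
    d=plane(c,*f(*a),.025)-plane(c,*f(*b),.025);return np.degrees(np.arctan2(d[1],d[0])),np.linalg.norm(d)
print('slot',an((315,212),(321,272)),'seam',an((380,354),(608,306)),'right edge',an((560,0),(655,600)))
im=c['color'].astype(int);m=(im.max(2)<110).astype(np.uint8);M=np.zeros_like(m);M[160:184,305:325]=m[160:184,305:325]
cs,_=cv2.findContours(M,0,1);q=max(cs,key=cv2.contourArea);r=cv2.fitLine(q,cv2.DIST_L2,0,.01,.01).ravel();print(r)
a=r[2:]+10*r[:2];b=r[2:]-10*r[:2];d=plane(c,*a,.025)-plane(c,*b,.025);print('slot fit',np.degrees(np.arctan2(d[1],d[0])))
cv2.imwrite('pics/w20d.png',cv2.resize(c['color'][185:215,330:410][...,::-1],(800,300),interpolation=cv2.INTER_NEAREST))
E
```

```text
slot (np.float64(62.48800120097974), np.float64(0.01824366847514785)) seam (np.float64(159.5616832750861), np.float64(0.06982162663839218)) right edge (np.float64(70.01538830620387), np.float64(0.19433761393960833))
[8.7848246e-02 9.9613386e-01 3.1472974e+02 1.7227026e+02]
slot fit -118.19877143508917
```

View pics/w20d.png

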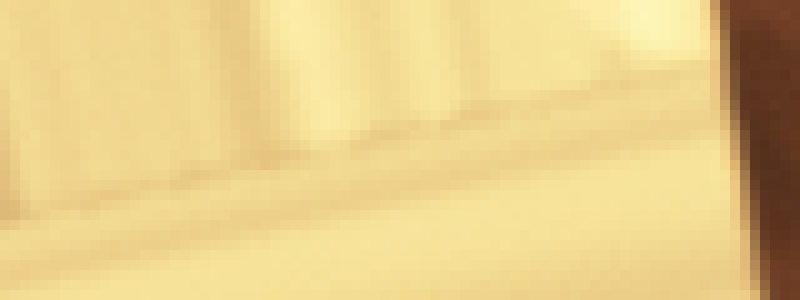

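The slot is at 62°, which is 1.70 rad clockwise of the board's x. The seam shows no gap, and the board is undisturbed. Now back to the stand.

{"op": "carry_out", "data": {
  "steps": [
    [0.02, -0.014, 0.016, 0, 0, 0, 0.035],
    [0.02, -0.028, 0.032, 0, 0, 0, 0.07],
    [0.02, -0.045, 0.052, 0, 0, 0, 0.11],
    [0.02, -0.062, 0.072, 0, 0, 0, 0.15],
    [0.02, -0.08, 0.093, 0, 0, 0, 0.19],
    [0.02, -0.098, 0.114, 0, 0, 0, 0.24],
    [0.02, -0.116, 0.135, 0, 0, 0, 0.28],
    [0.02, -0.134, 0.156, 0, 0, 0, 0.33],
    [0.02, -0.152, 0.176, 0, 0, 0, 0.37],
    [0.02, -0.17, 0.197, 0, 0, 0, 0.415],
    [0.02, -0.187, 0.217, 0, 0, 0, 0.46],
    [0.02, -0.203, 0.236, 0, 0, 0, 0.5],
    [0.02, -0.217, 0.252, 0, 0, 0, 0.53],
    [0.02, -0.226, 0.262, 0, 0, 0, 0.555],
    [0.02, -0.231, 0.2683, 0, 0, 0, 0.565],
    [0.02, -0.231, 0.2683, 0, 0, 0, 0.565],
    [0.02, -0.231, 0.2683, 0, 0, 0, 0.565],
    [0.02, -0.231, 0.2683, 0, 0, 0, 0.565]
  ]
}}

```text
time: 22.3
tcp_pos: [0.6099, -0.2206, 0.2117]
tool_rot: [-3.069, -0.669, 0.0]
wrist_force: [-0.1, 0.5, -1.1]
finger_gap: 0.321
```

```bash
python3 st.py; python3 - <<'E'
from h import *
c=grab('wrist','w21')
o=c['color'][150:240,255:375].astype(float)*1.6
cv2.imwrite('pics/w21c.png',cv2.resize(np.clip(o,0,255).astype(np.uint8)[...,::-1],(800,600),interpolation=cv2.INTER_CUBIC))
E
```

```text
22.3 [ 0.6099 -0.2206  0.2117] psi 24.58 F [-0.12  0.45 -1.07] M [-0.009  0.014 -0.039] j6t -0.0001
```

View pics/w21c.png

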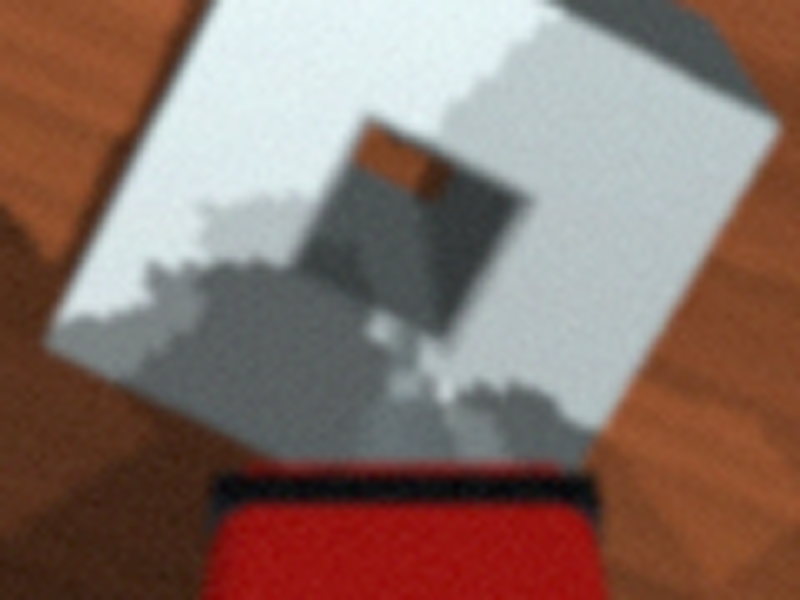

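```bash
python3 - <<'E'
from h import *
c=load('w21'); s=c['state']; Rt=R.from_rotvec(s['tool_rot']).as_matrix(); T=np.array(s['tcp_pos']);k=20/3
P=[(367,117),(533,196),(443,338),(297,264)]
w=np.array([Rt.T@(plane(c,255+x/k-.43,150+y/k-.43,.07)-T) for x,y in P]);print(w.round(4),w.mean(0).round(4))
for i in range(4):
    d=w[(i+1)%4]-w[i];print(np.linalg.norm(d).round(4),np.degrees(np.arctan2(d[1],d[0])).round(1))
E
```

```text
[[ 0.0144 -0.0038  0.1417]
 [ 0.0041  0.0173  0.1417]
 [-0.0151  0.006   0.1417]
 [-0.005  -0.0129  0.1417]] [-0.0004  0.0016  0.1417]
0.0235 116.0
0.0223 -149.3
0.0214 -62.0
0.0214 25.2
```

{"op": "carry_out", "data": {
  "steps": [
    [0.02, 0.0005, 0.0015, 0.005, 0, 0, 0],
    [0.02, 0.0005, 0.003, 0.015, 0, 0, 0],
    [0.02, 0.0005, 0.003, 0.03, 0, 0, 0],
    [0.02, 0.0005, 0.003, 0.042, 0, 0, 0],
    [0.02, 0.0005, 0.003, 0.048, 0, 0, 0],
    [0.02, 0.0005, 0.003, 0.048, 0, 0, 0],
    [0.02, 0.0005, 0.003, 0.048, 0, 0, 0]
  ]
}}

```text
time: 23.05
tcp_pos: [0.6118, -0.2242, 0.1635]
tool_rot: [-3.07, -0.667, 0.0]
wrist_force: [-0.6, -0.0, -0.5]
finger_gap: 0.316
```

```bash
python3 st.py; python3 - <<'E'
from h import *
c=grab('wrist','w22');a=grab('side','d22');b=grab('scene','s22')
g=lambda im,k:cv2.resize(np.clip(im.astype(float)*k,0,255).astype(np.uint8)[...,::-1],(400,400),interpolation=cv2.INTER_CUBIC)
cv2.imwrite('pics/t22.png',np.hstack([g(a['color'][120:180,306:366],1.2),g(b['color'][160:220,210:270],1.4)]))
E
```

```text
23.05 [ 0.6118 -0.2242  0.1635] psi 24.51 F [-0.57 -0.05 -0.46] M [-0.032 -0.015  0.01 ] j6t -0.0
```

View pics/t22.png

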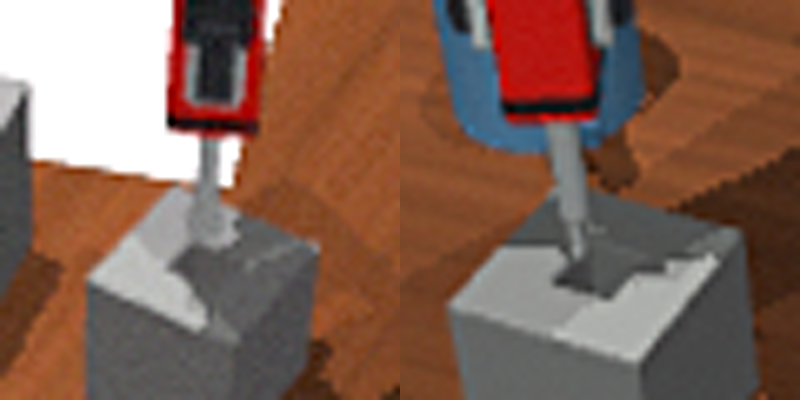

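{"op": "carry_out", "data": {
  "steps": [
    [0.02, 0, 0, 0.003, 0, 0, 0],
    [0.02, 0, 0, 0.006, 0, 0, 0],
    [0.02, 0, 0, 0.009, 0, 0, 0],
    [0.02, 0, 0, 0.011, 0, 0, 0],
    [0.02, 0, 0, 0.013, 0, 0, 0],
    [0.02, 0, 0, 0.013, 0, 0, 0]
  ]
}}

```text
time: 23.8
tcp_pos: [0.6115, -0.224, 0.1501]
tool_rot: [-3.069, -0.667, 0.001]
wrist_force: [-0.6, -0.7, -0.9]
finger_gap: 0.32
```

```bash
python3 st.py; python3 - <<'E'
from h import *
c=grab('wrist','w23');a=grab('side','d23');b=grab('scene','s23')
g=lambda im,k:cv2.resize(np.clip(im.astype(float)*k,0,255).astype(np.uint8)[...,::-1],(400,400),interpolation=cv2.INTER_CUBIC)
cv2.imwrite('pics/t23.png',np.hstack([g(a['color'][130:170,316:356],1.2),g(b['color'][180:220,220:260],1.4)]))
E
```

```text
23.8 [ 0.6115 -0.224   0.1501] psi 24.51 F [-0.59 -0.69 -0.9 ] M [ 0.005  0.004 -0.011] j6t -0.0
```

View pics/t23.png

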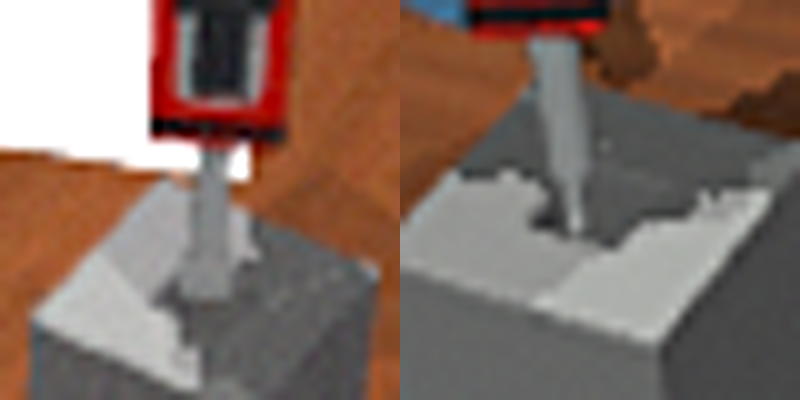

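{"op": "carry_out", "data": {
  "steps": [
    [0.02, 0, 0, 0.001, 0, 0, 0],
    [0.02, 0, 0, 0.002, 0, 0, 0],
    [0.02, 0, 0, 0.003, 0, 0, 0],
    [0.02, 0, 0, 0.004, 0, 0, 0],
    [0.02, 0, 0, 0.004, 0, 0, 0]
  ]
}}

```text
time: 24.45
tcp_pos: [0.6116, -0.2241, 0.1464]
tool_rot: [-3.07, -0.667, 0.0]
wrist_force: [-0.5, 0.1, -0.7]
finger_gap: 0.317
```

{"op": "carry_out", "data": {
  "steps": [
    [0.02, 0, 0, 0.001, 0, 0, 0],
    [0.02, 0, 0, 0.002, 0, 0, 0],
    [0.02, 0, 0, 0.004, 0, 0, 0],
    [0.02, 0, 0, 0.006, 0, 0, 0],
    [0.02, 0, 0, 0.006, 0, 0, 0]
  ]
}}

```text
time: 24.95
tcp_pos: [0.6114, -0.2239, 0.1401]
tool_rot: [-3.069, -0.667, 0.001]
wrist_force: [-0.5, 0.8, -1.1]
finger_gap: 0.317
```

```bash
python3 st.py; python3 - <<'E'
from h import *
c=grab('wrist','w24');a=grab('side','d24');b=grab('scene','s24')
g=lambda im,k:cv2.resize(np.clip(im.astype(float)*k,0,255).astype(np.uint8)[...,::-1],(400,400),interpolation=cv2.INTER_CUBIC)
cv2.imwrite('pics/t24.png',np.hstack([g(a['color'][130:170,316:356],1.2),g(b['color'][180:220,220:260],1.4)]))
E
```

```text
24.95 [ 0.6114 -0.2239  0.1401] psi 24.51 F [-0.53  0.76 -1.07] M [ 0.003  0.002 -0.009] j6t 0.0
```

View pics/t24.png

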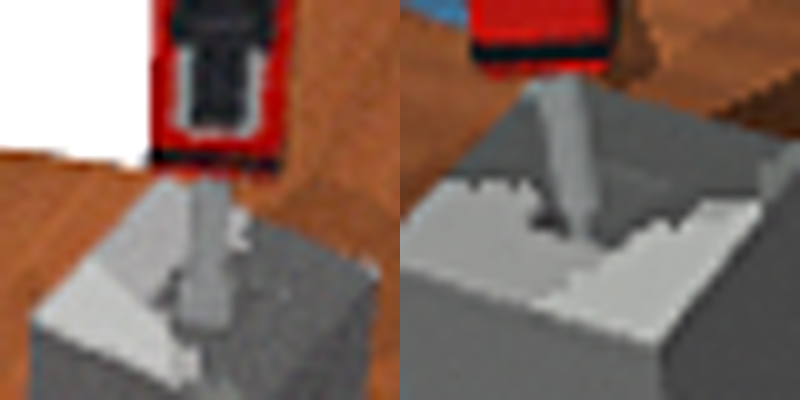

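The blade is entering the hole with no force, so I continue down.

{"op": "carry_out", "data": {
  "steps": [
    [0.02, 0, 0, 0.004, 0, 0, 0],
    [0.02, 0, 0, 0.008, 0, 0, 0],
    [0.02, 0, 0, 0.012, 0, 0, 0],
    [0.02, 0, 0, 0.016, 0, 0, 0],
    [0.02, 0, 0, 0.02, 0, 0, 0],
    [0.02, 0, 0, 0.02, 0, 0, 0]
  ]
}}

```text
time: 25.7
tcp_pos: [0.6112, -0.2238, 0.1195]
tool_rot: [-3.069, -0.667, 0.002]
wrist_force: [-0.3, -0.3, -0.8]
finger_gap: 0.315
```

{"op": "carry_out", "data": {
  "steps": [
    [0.02, 0, 0, 0.004, 0, 0, 0],
    [0.02, 0, 0, 0.008, 0, 0, 0],
    [0.02, 0, 0, 0.012, 0, 0, 0],
    [0.02, 0, 0, 0.016, 0, 0, 0],
    [0.02, 0, 0, 0.02, 0, 0, 0],
    [0.02, 0, 0, 0.024, 0, 0, 0],
    [0.02, 0, 0, 0.024, 0, 0, 0]
  ]
}}

```text
time: 26.4
tcp_pos: [0.6112, -0.2239, 0.0956]
tool_rot: [-3.069, -0.667, 0.002]
wrist_force: [-0.6, 0.2, -1.3]
finger_gap: 0.32
```

{"op": "carry_out", "data": {
  "steps": [
    [0.02, 0, 0, 0.001, 0, 0, 0],
    [0.02, 0, 0, 0.002, 0, 0, 0],
    [0.02, 0, 0, 0.003, 0, 0, 0],
    [0.02, 0, 0, 0.003, 0, 0, 0]
  ]
}}

```text
time: 26.8
tcp_pos: [0.6116, -0.2241, 0.0936]
tool_rot: [-3.07, -0.667, 0.0]
wrist_force: [-0.8, 0.4, -0.4]
finger_gap: 0.318
```

{"op": "carry_out", "data": {
  "steps": [
    [0.02, 0, 0, 0.0005, 0, 0, 0],
    [0.02, 0, 0, 0.001, 0, 0, 0],
    [0.02, 0, 0, 0.001, 0, 0, 0]
  ]
}}

```text
time: 27.1
tcp_pos: [0.6116, -0.2241, 0.0926]
tool_rot: [-3.07, -0.667, 0.0]
wrist_force: [-0.8, -0.1, -0.7]
finger_gap: 0.321
```

{"op": "carry_out", "data": {
  "steps": [
    [0.02, 0, 0, 0.0005, 0, 0, 0],
    [0.02, 0, 0, 0.001, 0, 0, 0],
    [0.02, 0, 0, 0.001, 0, 0, 0]
  ]
}}

```text
time: 27.4
tcp_pos: [0.6117, -0.2241, 0.0916]
tool_rot: [3.07, 0.667, 0.0]
wrist_force: [0.1, -0.5, -1.7]
finger_gap: 0.323
```

{"op": "carry_out", "data": {
  "steps": [
    [0.02, 0, 0, 0.0003, 0, 0, 0],
    [0.02, 0, 0, 0.0005, 0, 0, 0],
    [0.02, 0, 0, 0.0005, 0, 0, 0]
  ]
}}

```text
time: 27.7
tcp_pos: [0.6117, -0.2241, 0.0916]
tool_rot: [3.07, 0.667, -0.0]
wrist_force: [-1.2, 0.6, 1.6]
finger_gap: 0.317
```

The handle's underside is on the block, with a light contact of about 2.5 N. I open the gripper and retreat straight up.

{"op": "carry_out", "data": {
  "steps": [
    [0.032, 0, 0, 0, 0, 0, 0],
    [0.04, 0, 0, 0, 0, 0, 0],
    [0.06, 0, 0, 0, 0, 0, 0],
    [0.085, 0, 0, 0, 0, 0, 0],
    [0.085, 0, 0, 0, 0, 0, 0],
    [0.085, 0, 0, 0, 0, 0, 0],
    [0.085, 0, 0, 0, 0, 0, 0],
    [0.085, 0, 0, 0, 0, 0, 0]
  ]
}}

```text
time: 28.5
tcp_pos: [0.6117, -0.2241, 0.0911]
tool_rot: [3.07, 0.667, 0.0]
wrist_force: [0.1, 0.0, 0.3]
finger_gap: 0.996
```

{"op": "carry_out", "data": {
  "steps": [
    [0.085, 0, 0, -0.01, 0, 0, 0],
    [0.085, 0, 0, -0.025, 0, 0, 0],
    [0.085, 0, 0, -0.045, 0, 0, 0],
    [0.085, 0, 0, -0.07, 0, 0, 0],
    [0.085, 0, 0, -0.1, 0, 0, 0],
    [0.085, 0, 0, -0.13, 0, 0, 0],
    [0.085, 0, 0, -0.16, 0, 0, 0],
    [0.085, 0, 0, -0.16, 0, 0, 0],
    [0.085, 0, 0, -0.16, 0, 0, 0]
  ]
}}

```text
time: 29.4
tcp_pos: [0.6122, -0.2244, 0.2536]
tool_rot: [3.067, 0.666, 0.005]
wrist_force: [0.1, 0.2, -0.6]
finger_gap: 0.995
```

```bash
python3 st.py; python3 - <<'E'
from h import *
c=grab('wrist','w25');a=grab('side','d25');b=grab('scene','s25')
g=lambda im,k,W=400,H=300:cv2.resize(np.clip(im.astype(float)*k,0,255).astype(np.uint8)[...,::-1],(W,H),interpolation=cv2.INTER_CUBIC)
A=np.hstack([g(a['color'][125:185,300:380],1),g(b['color'][155:215,200:280],1)])
B=np.hstack([g(a['color'][215:335,230:390],1),g(b['color'][170:275,320:460],1)])
cv2.imwrite('pics/t25.png',np.vstack([A,B]))
s0=load('scene0');d0=load('side0')
for n,x,y in(('scene',s0,b),('side',d0,a)):
    # compare handle red-mask bbox
    for k in(x,y):
        i=k['color'].astype(int);m=((i[...,0]>110)&(i[...,1]<50)&(i[...,2]<60)).astype(np.uint8)
        box=(210,160,265,215) if n=='scene' else (315,125,360,175)
        M=np.zeros_like(m);M[box[1]:box[3],box[0]:box[2]]=m[box[1]:box[3],box[0]:box[2]]
        print(n,cv2.boundingRect(cv2.findNonZero(M)))
E
python3 pd.py d26
```

```text
29.4 [ 0.6122 -0.2244  0.2536] psi 24.51 F [ 0.08  0.18 -0.57] M [ 0.084 -0.027  0.028] j6t 0.0
scene (229, 170, 16, 35)
scene (227, 170, 16, 35)
side (330, 137, 15, 26)
side (330, 136, 15, 26)
panel [0.0023 0.007  0.    ] 0.00741
```

View pics/t25.png

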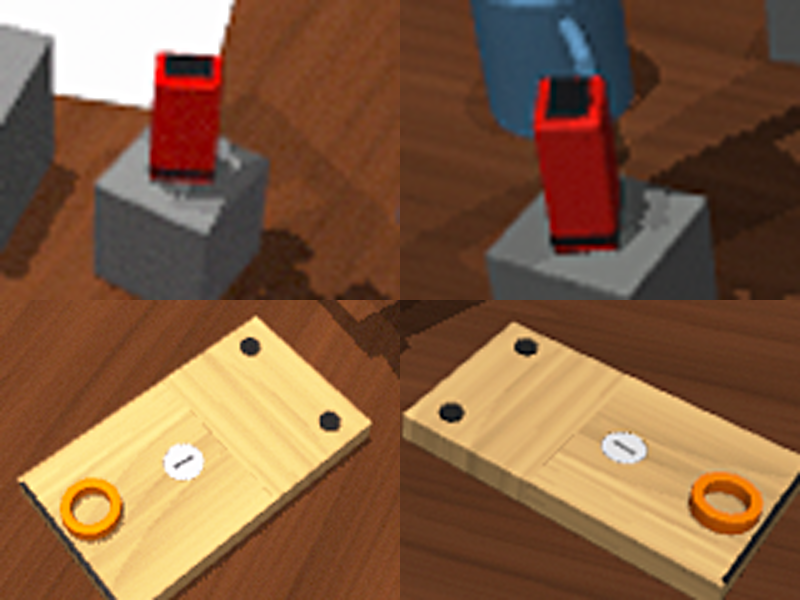

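View pics/s25.png

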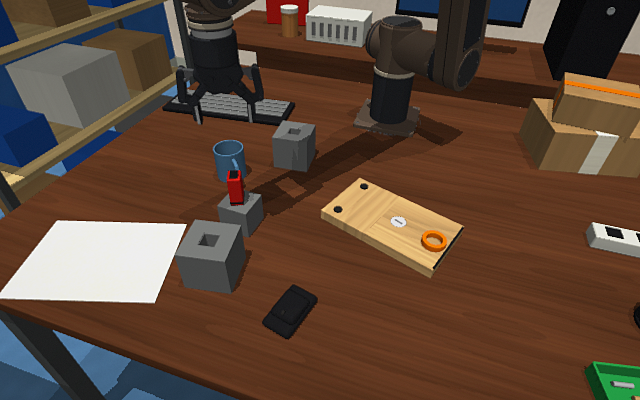

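The joint shows no gap, the driver is upright and fully down (handle outline the same size and height as at the start), and the mug, tape and mouse haven't moved.

```bash
python3 -c "
from workcell import manip
print(manip.sign_off())"
```

```text
the job is handed in; nothing more can be done
None
```

The joint is closed and the screwdriver is back upright in the small stand, fully down. I handed the job in at about 29.5 s of the 72 s allowed.

- **Seating:** I lined the blade up with the slot using the wrist camera. It went down to the slot floor with about 1 N on it. While turning, the downward force rose to about 5 N at most.
- **Turning:** I turned the disc clockwise until the panel stopped moving while the torque rose. Torque at the stop averaged about 0.17 N m. One of the four noisy readings there was 0.22 N m, above the 0.2 N m limit, so a short overshoot can't be ruled out.
- **Final checks:**
  - The slot measures about 1.70 rad clockwise of the board's x axis.
  - The panel has moved 7.2 to 7.4 mm by camera against the nominal 7.5 mm. I put the small difference down to measurement error.
  - No gap is visible at the seam.
  - The handle sits at its starting height.
  - The mug, tape roll and mouse look untouched.

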